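# Change the milling cutter on an upright arbor

## Robot

A 6-joint arm with a two-finger parallel gripper is mounted at the origin on a cart in front of the work surface, level with it; the furniture and walls round the work are solid. World frame = base frame: x ahead of the robot, y to its left, z up, the work surface at z = 0. Lengths are in m, angles in degrees, forces in N, time in s.
With the tool pointing down it reaches from about 0.35 to 0.725 m from the base axis. Payload 4.3 kg.
Tool frame: the origin (TCP) lies on the centre line of the jaws, within the pads' length; the fingertips stand 22 mm ahead of it and the grasp point (between the pads) lies 3 mm ahead of it (ctrl.finger_overhang is the distance from the TCP to the fingertips, in m); z points along the fingers, y is the line along which they close (so a half turn about z gives the same grasp; the last joint's range is limited). The gripper opens to 85 mm and grips with 20 to 120 N. Pads are 22 mm wide; open, the fingers measure 114 mm over their backs; the gripper's body (76 mm by 85 mm) begins 54 mm behind the grasp point. The pads swing forward as they close: fully open they stand 13 mm farther back than shut.
Start: joints at [-72.955, 21.618, 4.641, 73.018, 0, 83.68], TCP at [0.228, -0.528, 0.215] pointing down, gripper open.
Joint ranges: [-156.06, 156.06], [-48.1, 94.91], [-58.44, 69.94], [-101.28, 121.22], [-78.64, 73.56], [-180, 180]. Speed limits (degrees/s): [147.25, 147.25, 180, 180, 180, 180].

## Interface

Orientations are given as [roll, pitch, yaw] about the fixed x, y, z axes, in that order (R = Rz(yaw) Ry(pitch) Rx(roll)).
In Python, from workcell import ctrl, vision, order gives the robot as it stands.
- The arm moves only by the tool jog_arm, called after "Emit:" by a JSON object that holds its "api" and its "payload". Schema: {"type":"object","properties":{"plan":{"type":"array","items":{"type":"number"},"minItems":7,"maxItems":84},"squeeze":{"type":"number"},"only":{"type":"string"},"quiet":{"type":"boolean"},"lines":{"type":"string"}},"required":["plan"],"additionalProperties":false}. plan is one flat list of numbers that holds 1 to 12 rows one after another, with no inner brackets; each row has 7 numbers: a rotation vector rx, ry, rz in a scale on which 1.0 is pi rad, then dx, dy, dz in normalised numbers (1 is 1 m), then the finger opening in m; each row is the pose to reach, as a shift and turn from the pose commanded when the call began, along the tool's axes at that moment; what a row does not reach only later rows make up. A row lasts 1/10 s, in which the tool goes at most 0.05 m and 8.59 degrees, less where a joint would pass 70% of its speed; a pose out of reach is approached as far as the arm can. The fingers move at their own pace and stop on an object; squeeze is the grip in N (left out, the last holds). Time passes only in rows, so rows that do not move let the fingers close. The tool returns the time, the measured TCP pose, the force, the opening and the grip force at its end. only (a regular expression) keeps the lines of the reply that match it, lines (a string "A,B") keeps lines A to B, and quiet returns only ok. Shift and turn numbers lie between -1 and 1, and a call with a number outside is refused. Input that does not fit is refused with a message, and nothing moves.
- ctrl.get_obs(): the state, without advancing time (a new reading comes with each control period).
- vision.capture(name): name is "scene" or "top" or "wrist"; returns a dict with "image" (400x640x3 uint8, red, green, blue), "z_map" (400x640 float32, m along the optical axis (not along the pixel's ray), 0 where there is no reading), "vfov" (degrees; the focal length in pixels is half the picture's height over the tangent of half this angle, whatever the lens; pixels are square), "cx", "cy" (the principal point, pixels), "R" (3x3) and "t" (3): a world point X has camera coordinates R X + t; the wrist camera has in their place "mount" (4x4, takes a point from camera to tool coordinates, whose origin is the TCP and whose axes are the flange's). Camera axes: x right, y down, z forward; pixel columns grow to the right and rows downward; lengths in m; the calibration is good to about 2 mm. A picture is of the moment at which its call begins: read the wrist's pose just before it.
- order.hand_in(): hands the job in; it is judged then, once.
The state is a dict: "time": time; "q": joint angles; "joint_velocities": joint speeds; "effort": joint torques, N m; "tool_pos": TCP position; "tool_rot": TCP orientation; "contact_force": force on the tool from outside, world axes, zero at the start; "wrist_torque": the same for the moment, N m; "finger_gap": finger opening in m; "finger_force": force on a finger pad.
Only numpy, scipy, OpenCV 4.12 (cv2) and the standard library are available. Lean on these libraries where they do the work, as an engineer would, in place of code of your own. Each camera call takes 0.05 s, during which the arm holds its last target. There are 200 camera calls.

## Task

The milling cutter low on the upright arbor is worn: change it for the smaller of the two cutters on the oak rack. Lift the bearing sleeve and then the spacer off the arbor and stand them flat on the rubber mat, put the worn cutter on the peg of the rack that is empty, slide the smaller cutter down onto the arbor's shoulder, and then put the spacer and last the sleeve back on top of it, each pushed fully home. Leave the large cutter on its peg; the nut stays off.

Things in the scene. Friction and masses are not known exactly. Their poses are not given: they have to be found in the camera images.
- arbor: fixed upright steel arbor on a grey fixture. Origin: on its axis, on the bench; z up. Heights over the origin: grey foot 104 mm square to 12 mm, housing 72 mm across to 46, flange 62 across to 62, shoulder 40 across to 80: its flat top is the seat. Above it the arbor is 22 mm thick, ending in a 10 mm cone down to 12; tip at 140. Carries, loose, from the seat up: cutter_worn, spacer, bearing_sleeve
- bearing_sleeve: plain steel ring with an oil groove round it, 38 mm outside diameter, 22 mm high, bore 27 mm, about 0.12 kg; the topmost ring on the arbor at the start. Origin: centre of its underside, z along the bore, up
- spacer: plain steel ring, 46 mm outside diameter, 16 mm high, bore 27 mm, about 0.14 kg; on the arbor under the narrower bearing sleeve at the start. Origin: centre of its underside, z along the bore, up
- cutter_worn: toothed steel disc (side-and-face milling cutter), 62 mm in diameter over its 16 teeth, 14 mm thick, bore 27 mm, about 0.2 kg; the lowest on the arbor at the start, resting on the seat. May be gripped by its teeth. Origin: centre of its underside, z along the bore, up
- cutter_small: toothed steel disc, 52 mm in diameter over its 12 teeth, 12 mm thick, bore 27 mm, about 0.12 kg; at the start on one of the rack's pegs. The replacement. Origin: centre of its underside, z along the bore, up
- cutter_large: toothed steel disc, 80 mm in diameter over its 20 teeth, 12 mm thick, bore 27 mm; on another of the rack's pegs, where it stays. Origin: centre of its underside, z along the bore, up
- peg_empty: the one of the rack's 3 equal fixed pegs that is empty at the start. They stand in a row, 105 mm apart, on an oak board 92 x 320 x 16 mm. Origin: peg axis at the board's top face, which is 16 mm over the bench; z up, y along the board. Foot 32 mm across, flat top 14 mm over the origin: cutters rest on it. Above, the peg is 20 mm thick, ending in an 8 mm cone down to 10; tip at 40 mm
- mat: fixed flat black rubber mat with a thin grey border, 130 mm (its x) by 190 mm (its y), 4 mm thick, on the bench; empty at the start. Origin: centre of its underside, z up
Mind the look-alikes: they are no part of the job. Leave any turquoise look-alike of the cutter_small alone.

How it is judged:
By the outcome, as a careful person would: the job done as asked, in the order asked, and still so for the second after the job is handed in, with the robot touching nothing.
It also fails if it takes over 131 s, if anything falls off the work surface, if the arm or the gripper's body presses on something with over 40 N, if the wrist force passes 120 N, or if a joint passes its speed limit or range.

## Working session

There is one attempt and no reset: what is moved stays moved. The work goes in short steps, Python scripts to look and compute and a tool call to move; the robot and the scene stay as the last step left them, time stands still between calls to the robot, and variables do not carry over. Pictures are saved under pics/ and viewed, at most 16 in all, crops included, and the job is handed in when it is done.

```bash
mkdir -p pics; ls
```

Create h.py:
```python
import numpy as np, cv2
from workcell import ctrl, vision, order
from scipy.spatial.transform import Rotation as Ro
def cap(n):
    o=ctrl.get_obs(); c=vision.capture(n); c['f']=200/np.tan(np.radians(c['vfov'])/2)
    if 'mount' in c:
        R=Ro.from_euler('xyz',o['tool_rot'],degrees=True).as_matrix(); M=np.eye(4); M[:3,:3]=R; M[:3,3]=o['tool_pos']
        T=np.linalg.inv(M@c['mount']); c['R']=T[:3,:3]; c['t']=T[:3,3]
    return c
def save(c,name,crop=None,s=1):
    im=c['image'][:,:,::-1]
    if crop: im=im[crop[1]:crop[3],crop[0]:crop[2]]
    cv2.imwrite('pics/'+name+'.png',cv2.resize(im,None,fx=s,fy=s,interpolation=cv2.INTER_CUBIC))
def pt(c,u,v,z=None):
    "world point on ray of pixel at world height z, or at depth map"
    d=np.array([(u-c['cx'])/c['f'],(v-c['cy'])/c['f'],1.]); R=np.array(c['R']);t=np.array(c['t'])
    o=-R.T@t; w=R.T@d
    k=c['z_map'][int(round(v)),int(round(u))] if z is None else (z-o[2])/w[2]
    return o+k*w
def cloud(c):
    v,u=np.mgrid[:400,:640]; k=c['z_map']; P=np.stack([(u-c['cx'])/c['f']*k,(v-c['cy'])/c['f']*k,k],-1)
    return (P-np.array(c['t']))@np.array(c['R'])
def proj(c,X):
    p=np.array(c['R'])@X+c['t']; return p[:2]/p[2]*c['f']+[c['cx'],c['cy']]
```

Run:
```python
from h import *
for n in ('top','scene'):
    c=cap(n); save(c,n+'0',s=1.25); print(n,c['vfov'],-np.array(c['R']).T@c['t'],(c['z_map']>0).mean())
print(ctrl.get_obs())
```

```text
pics
top 48.75924426346106 [ 0.52753069 -0.0137955   1.52523103] 0.9958515625
scene 45.29001349701285 [ 1.64688821 -0.04129831  0.86926746] 0.98240234375
{'time': 0.1, 'q': array([-7.29525455e+01,  2.16586867e+01,  4.57041292e+00,  7.30182842e+01,
        2.52468307e-03,  8.36808215e+01]), 'joint_velocities': array([-0.00650336, -0.06021429,  0.20491481,  0.00381129,  0.01008616,
       -0.03332036]), 'effort': array([ 9.60771504e-04, -4.64693964e+01,  2.70581979e+01,  1.20318413e-02,
       -7.91400294e-05,  1.02644702e-05]), 'tool_pos': array([ 0.22789419, -0.52723667,  0.21404343]), 'tool_rot': array([-1.79894367e+02, -1.42378441e-02,  2.33666175e+01]), 'contact_force': array([-2.28336522e-01,  7.77517902e-04,  8.51891359e-01]), 'wrist_torque': array([-0.0273144 , -0.03843835,  0.02990777]), 'finger_force': 0.0, 'finger_gap': 0.08552857337088023}
```

View pics/top0.png

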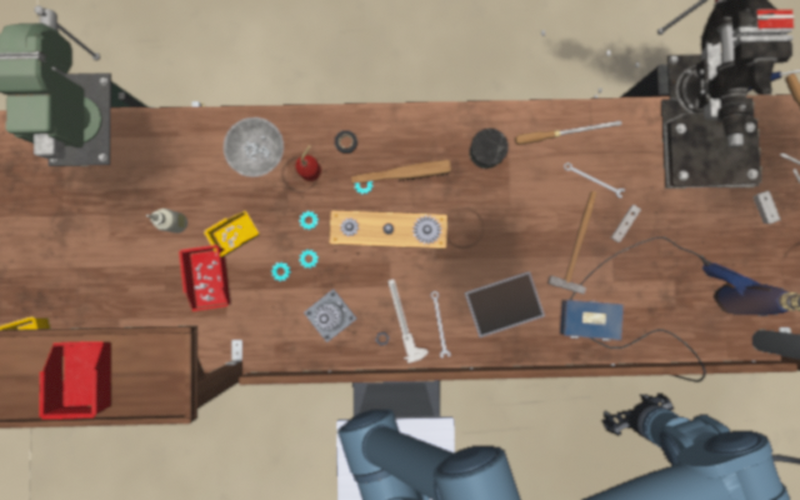

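View pics/scene0.png

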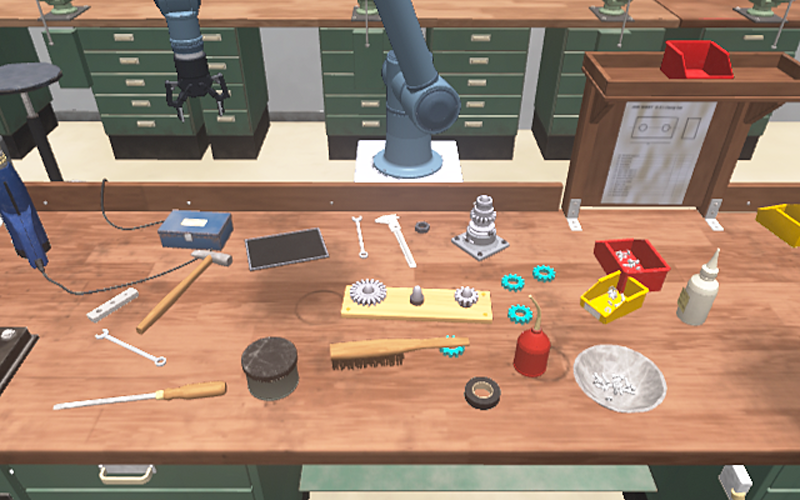

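Top view (800x500 pixels): arbor at (330,316), rack small cutter at (349,227), empty peg (388,229), large cutter (427,229), mat (504,303). There are four turquoise look-alikes, at (309,220), (309,259), (281,271) and (363,187). The grey cutter at (349,227) on the rack peg is the one that fits. I'll measure these now and confirm it in a crop.

Run:
```python
from h import *
c=cap('top')
im=c['image'][165:285,230:450,::-1]; cv2.imwrite('pics/crop1.png',cv2.resize(im,None,fx=3.6,fy=3.6,interpolation=cv2.INTER_CUBIC))
s=cap('scene')
for n,(u,v) in dict(arbor=(259,252.5),small=(279,181.5),peg=(311,183.5),large=(342,183.5),mat=(403,243)).items():
    print(n,pt(c,u,v).round(4))
for nm,cc in (('top',c),('scene',s)):
    P=cloud(cc); 
    def st(name,m):
        Q=P[m]; 
        if len(Q)>5:
            (a,b),r=cv2.minEnclosingCircle(Q[:,:2].astype(np.float32)); print(nm,name,len(Q),Q.mean(0).round(4),'mec',round(a,4),round(b,4),round(r,4), 'zrange',Q[:,2].min().round(4),Q[:,2].max().round(4))
    a=pt(c,259,252.5); near=lambda q,r:np.hypot(P[...,0]-q[0],P[...,1]-q[1])<r
    z=P[...,2]
    st('arbor>70',near(a,.09)&(z>.07)); st('arbor>.1',near(a,.09)&(z>.1)); st('tip',near(a,.09)&(z>.135))
    for n,uv in dict(small=(279,181.5),peg=(311,183.5),large=(342,183.5)).items():
        q=pt(c,*uv); st(n,near(q,.05)&(z>.024)); st(n+' top',near(q,.05)&(z>.045))
    q=pt(c,403,243); m=near(q,.15)&(cc['image'].max(-1)<75)&(z<.02)&(z>-.01); Q=P[m]; print(nm,'mat',cv2.minAreaRect(Q[:,:2].astype(np.float32)),np.median(Q[:,2]))
    m=near(pt(c,311,183.5),.18)&(z>.010)&(z<.022)&(cc['image'][...,0]>150)&(cc['image'][...,2]<140); Q=P[m]; print('board',cv2.minAreaRect(Q[:,:2].astype(np.float32)),np.median(Q[:,2]))
```

```text
arbor [0.4412 0.1691 0.1384]
small [0.6704 0.1098 0.0564]
peg [0.6616 0.0032 0.0535]
large [ 0.6595 -0.1007  0.0512]
mat [ 0.4539 -0.3083  0.0022]
top arbor>70 259 [0.4366 0.1686 0.1131] mec 0.435 0.1713 0.0308 zrange 0.0701 0.1462
top arbor>.1 166 [0.4366 0.1689 0.125 ] mec 0.4387 0.1727 0.0266 zrange 0.1 0.1462
top tip 33 [0.4345 0.1706 0.1385] mec 0.4351 0.1733 0.0173 zrange 0.135 0.1462
top small 163 [0.6733 0.1123 0.0427] mec 0.6655 0.1218 0.0373 zrange 0.0245 0.0624
top small top 52 [0.6736 0.1128 0.0504] mec 0.6728 0.1121 0.0253 zrange 0.045 0.0624
top peg 71 [0.6651 0.0069 0.0384] mec 0.6554 -0.0045 0.033 zrange 0.0242 0.0599
top peg top 25 [0.6671 0.0074 0.0532] mec 0.6681 0.0076 0.0094 zrange 0.0459 0.0599
top large 387 [ 0.6611 -0.0974  0.0414] mec 0.6565 -0.098 0.044 zrange 0.0248 0.063
top large top 73 [ 0.6615 -0.0964  0.049 ] mec 0.6606 -0.0979 0.0385 zrange 0.045 0.063
top mat ((0.452105849981308, -0.3105902671813965), (0.1097642183303833, 0.17042632400989532), 16.188709259033203) 0.004417818995519176
board ((0.6675833463668823, 0.0074301064014434814), (0.319756358861
[... 408 characters left out ...]
 small top 38 [0.6774 0.1117 0.0513] mec 0.6698 0.1102 0.0165 zrange 0.0451 0.0568
scene peg 123 [0.6735 0.0077 0.0385] mec 0.6663 0.0073 0.0188 zrange 0.0242 0.06
scene peg top 38 [0.6714 0.008  0.0517] mec 0.6686 0.0079 0.0096 zrange 0.0451 0.06
scene large 500 [ 0.667  -0.0965  0.0408] mec 0.663 -0.0962 0.043 zrange 0.0285 0.0577
scene large top 36 [ 0.6651 -0.0964  0.052 ] mec 0.6538 -0.0955 0.0194 zrange 0.0456 0.0577
scene mat ((0.4560396671295166, -0.30813366174697876), (0.11889930069446564, 0.17442771792411804), 16.615310668945312) 0.004407696600955096
board ((0.6683514714241028, 0.007929101586341858), (0.3192537724971771, 0.09972478449344635), 86.93439483642578) 0.012991233975934538
```

View pics/crop1.png

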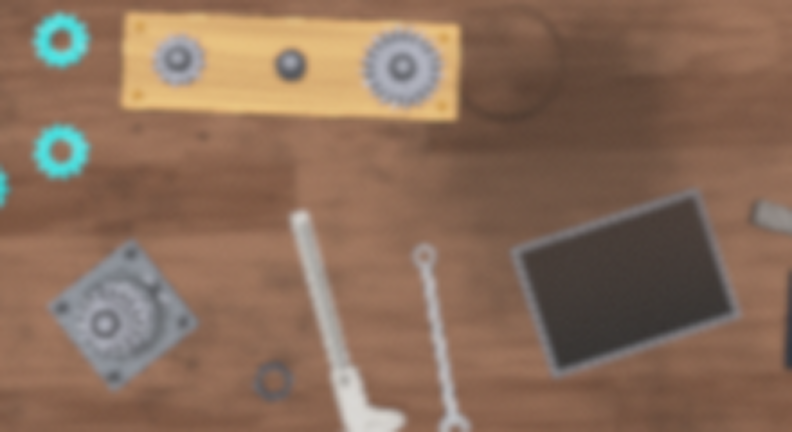

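The crop shows the grey toothed small cutter at (178,60) on the left rack peg, the bare peg at (290,64) and the large cutter at (402,68). The turquoise rings are off the rack. Estimated positions:
- arbor: (0.436, 0.1715)
- empty peg: (0.668, 0.0077)
- small cutter: (0.674, 0.1125)
- mat centre: (0.454, -0.309)

Next I move over the arbor, turning to yaw 90.

Careful with the scale: turns go in shares of pi rad. That gives: -66.63 degrees / 180 = -0.3702.

Emit:
{"api": "jog_arm", "payload": {"plan": [0, 0, -0.0444, 0.03, -0.03, -0.03, 0.085, 0, 0, -0.0889, 0.06, -0.07, -0.06, 0.085, 0, 0, -0.1333, 0.095, -0.11, -0.08, 0.085, 0, 0, -0.1778, 0.13, -0.15, -0.086, 0.085, 0, 0, -0.2222, 0.165, -0.19, -0.086, 0.085, 0, 0, -0.2667, 0.2, -0.235, -0.086, 0.085, 0, 0, -0.3111, 0.235, -0.28, -0.086, 0.085, 0, 0, -0.3444, 0.27, -0.32, -0.086, 0.085, 0, 0, -0.3702, 0.3, -0.358, -0.086, 0.085, 0, 0, -0.3702, 0.33, -0.395, -0.086, 0.085, 0, 0, -0.3702, 0.35, -0.418, -0.086, 0.085, 0, 0, -0.3702, 0.35, -0.418, -0.086, 0.085], "squeeze": 40}}

```text
time: 1.4
tool_pos: [0.3838, -0.0015, 0.3009]
tool_rot: [180.0, -0.1, 90.3]
contact_force: [0.2, -0.8, 0.1]
finger_gap: 0.0853
finger_force: 0.0
```

```bash
python3 -c "
from h import *
print(ctrl.finger_overhang, cap('wrist')['mount'].round(3))"
```

```text
0.022 [[-0.001 -0.964 -0.267  0.067]
 [ 1.    -0.001  0.001 -0.001]
 [-0.001 -0.267  0.964 -0.159]
 [ 0.     0.     0.     1.   ]]
```

In the tool's units: 0.3 degrees / 180 = 0.0017.

Emit:
{"api": "jog_arm", "payload": {"plan": [0, 0, 0.0017, 0.035, 0.01, 0, 0.085, 0, 0, 0.0017, 0.07, 0.02, 0, 0.085, 0, 0, 0.0017, 0.105, 0.03, 0, 0.085, 0, 0, 0.0017, 0.14, 0.042, 0, 0.085, 0, 0, 0.0017, 0.165, 0.05, 0, 0.085, 0, 0, 0.0017, 0.173, 0.052, 0, 0.085, 0, 0, 0.0017, 0.173, 0.052, 0, 0.085, 0, 0, 0.0017, 0.173, 0.052, 0, 0.085]}}

```text
time: 2.25
tool_pos: [0.4353, 0.1666, 0.3008]
tool_rot: [-180.0, 0.1, 89.6]
contact_force: [-0.1, -0.2, 0.3]
finger_gap: 0.0851
finger_force: 0.0
```

Run:
```python
from h import *
c=cap('wrist'); save(c,'w1',s=1.25)
P=cloud(c); z=P[...,2]
for lo,hi in ((.135,.15),(.126,.14),(.108,.113),(.088,.097),(.058,.065)):
    m=(z>lo)&(z<hi)&(np.hypot(P[...,0]-.436,P[...,1]-.1715)<.06); Q=P[m]
    if len(Q)>5: print(lo,len(Q),Q.mean(0).round(4),cv2.minEnclosingCircle(Q[:,:2].astype(np.float32)))
print(proj(c,np.array([.436,.1715,.14])))
```

```text
0.135 200 [0.4352 0.1718 0.1387] ((0.4353718161582947, 0.17112380266189575), 0.008623464964330196)
0.126 785 [0.4354 0.1721 0.1327] ((0.43546250462532043, 0.1711317002773285), 0.01893816888332367)
0.108 254 [0.4354 0.1818 0.1099] ((0.4353060722351074, 0.1711503118276596), 0.022823192179203033)
0.088 540 [0.4355 0.1781 0.0935] ((0.435267835855484, 0.171049565076828), 0.030787667259573936)
0.058 173 [0.4355 0.1912 0.0622] ((0.43561676144599915, 0.1712932586669922), 0.030765550211071968)
[318.6191908  174.88499422]
```

View pics/w1.png

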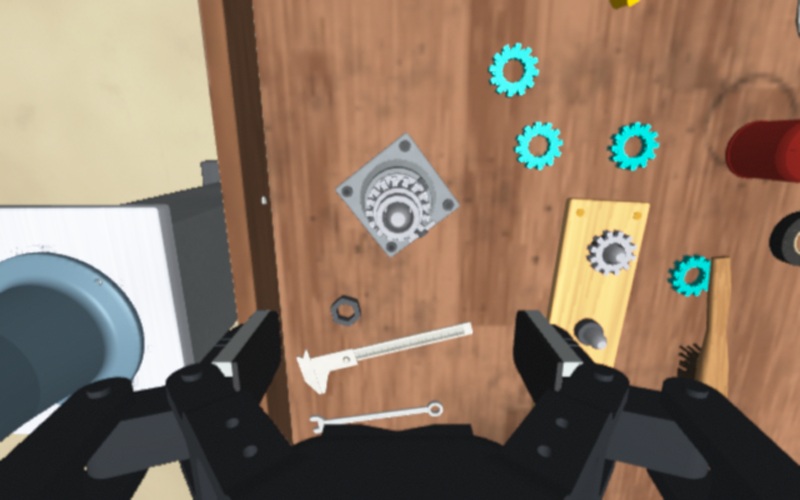

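Arbor axis measured at (0.4354, 0.1712). Ring radii of 19, 22.8 and 30.8 mm match the given sizes. In the wrist picture the arbor tip is at (398,218). Now I centre and begin the descent.

In the tool's units: -0.3 degrees / 180 = -0.0017.

Emit:
{"api": "jog_arm", "payload": {"plan": [0, 0, -0.0017, 0, 0, 0, 0.085, 0, 0, -0.0017, 0, 0, 0.03, 0.085, 0, 0, -0.0017, 0, 0, 0.06, 0.085, 0, 0, -0.0017, 0, 0, 0.09, 0.085, 0, 0, -0.0017, 0, 0, 0.09, 0.085, 0, 0, -0.0017, 0, 0, 0.09, 0.085]}}

```text
time: 2.9
tool_pos: [0.4352, 0.167, 0.2113]
tool_rot: [-180.0, 0.0, 89.9]
contact_force: [0.2, 1.2, -0.5]
finger_gap: 0.0853
finger_force: 0.0
```

```bash
python3 -c "
from h import *
c=cap('wrist');P=cloud(c);z=P[...,2];o=ctrl.get_obs();print(o['tool_pos'],o['tool_rot'])
m=(z>.126)&(z<.141)&(np.hypot(P[...,0]-.436,P[...,1]-.1715)<.06); print(m.sum(),cv2.minEnclosingCircle(P[m][:,:2].astype(np.float32)))"
```

```text
[0.43622299 0.16734704 0.21233613] [ 1.79906720e+02 -1.22325317e-02  8.99561048e+01]
1528 ((0.43524548411369324, 0.17135247588157654), 0.018942279741168022)
```

Emit:
{"api": "jog_arm", "payload": {"plan": [0, 0, 0, 0.004, -0.0005, 0.01, 0.085, 0, 0, 0, 0.004, -0.0005, 0.035, 0.085, 0, 0, 0, 0.004, -0.0005, 0.06, 0.085, 0, 0, 0, 0.004, -0.0005, 0.074, 0.085, 0, 0, 0, 0.004, -0.0005, 0.0755, 0.06, 0, 0, 0, 0.004, -0.0005, 0.0755, 0.03, 0, 0, 0, 0.004, -0.0005, 0.0755, 0.03, 0, 0, 0, 0.004, -0.0005, 0.0755, 0.03, 0, 0, 0, 0.004, -0.0005, 0.0755, 0.03, 0, 0, 0, 0.004, -0.0005, 0.0755, 0.03, 0, 0, 0, 0.004, -0.0005, 0.0755, 0.03]}}

```text
time: 4.05
tool_pos: [0.4353, 0.1717, 0.1356]
tool_rot: [180.0, -0.0, 90.0]
contact_force: [0.0, -0.0, 0.1]
finger_gap: 0.0299
finger_force: 0.0
```

```bash
python3 -c "
from h import *
c=cap('wrist');save(c,'w2',s=1.25)"
```

```text
(no output)
```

View pics/w2.png

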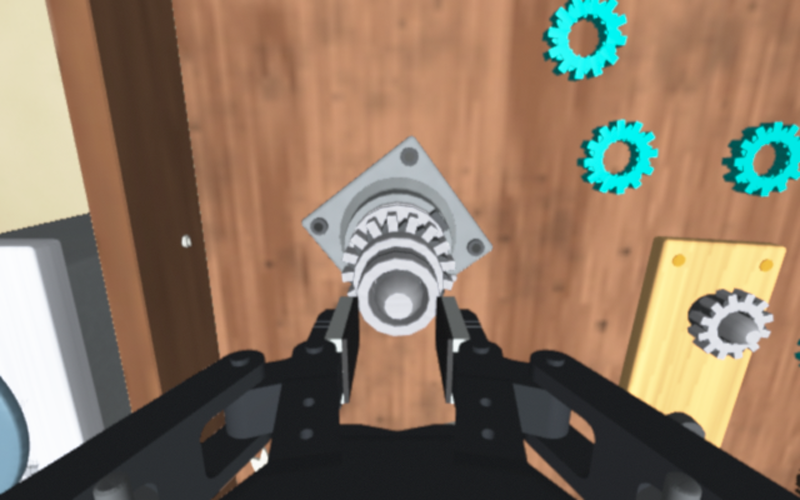

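The fingers read 30 mm with no force. In the picture the pads at (345,350) and (455,350) sit beside or above the sleeve at (398,295). I'll check the pad positions in the depth map.

Run:
```python
from h import *
c=cap('wrist');P=cloud(c);print(c['vfov'],ctrl.get_obs()['finger_gap'])
for u,v in ((345,310),(345,330),(347,370),(344,395),(350,300),(455,310),(455,330),(452,370),(456,395),(398,270),(398,300),(398,328)):
    print(u,v,P[int(v/1.25),int(u/1.25)].round(4))
m=(c['image'].max(-1)<60); 
for lo in np.arange(.10,.16,.005):
    q=(P[...,2]>lo)&(P[...,2]<lo+.005); q[:, :200]=0;q[:,440:]=0
    L=P[q&(P[...,0]<.42)];R=P[q&(P[...,0]>.452)]
    print(lo.round(3),len(L),L[:,0].max().round(4) if len(L) else '',L[:,1].min().round(3) if len(L) else '',L[:,1].max().round(3) if len(L) else '',len(R),R[:,0].min().round(4) if len(R) else '')
```

```text
65.01122004484468 0.030321176363509044
345 310 [0.4166 0.1826 0.1695]
345 330 [0.4184 0.1826 0.1843]
347 370 [0.4192 0.1725 0.1905]
344 395 [0.418  0.1632 0.1896]
350 300 [0.4171 0.1821 0.1595]
455 310 [0.4547 0.1822 0.1687]
455 330 [0.4526 0.182  0.1834]
452 370 [0.4508 0.1726 0.1907]
456 395 [0.4512 0.1683 0.1968]
398 270 [0.4348 0.1817 0.1235]
398 300 [0.4348 0.1737 0.1396]
398 328 [0.4348 0.1569 0.1319]
0.1 11 0.4199 0.18 0.188 5 0.4526
0.105 115 0.4196 0.164 0.188 98 0.4521
0.11 75 0.4198 0.164 0.186 60 0.452
0.115 3 0.4184 0.176 0.18 2 0.4521
0.12 11 0.4199 0.176 0.183 3 0.4521
0.125 13 0.4199 0.165 0.182 2 0.4522
0.13 146 0.42 0.161 0.182 18 0.452
0.135 0    0 
0.14 0    0 
0.145 0    0 
0.15 20 0.4196 0.164 0.182 0 
0.155 104 0.4196 0.161 0.183 39 0.4522
```

Run:
```python
from h import *
c=cap('wrist');P=cloud(c)
for z in (.114,.125,.136,.147,.158,.17): print(z,proj(c,np.array([.418,.182,z])).round(1),proj(c,np.array([.4537,.182,z])).round(1))
save(c,'w3',(200,170,440,330),3.3)
for u in (276,280,284): print(u,[tuple(P[v,u].round(3)) for v in range(226,270,6)])
o=ctrl.get_obs();print(o)
```

```text
0.114 [290.1 210.6] [349.4 210.5]
0.125 [288.5 216.5] [351.3 216.4]
0.136 [286.7 223. ] [353.5 222.9]
0.147 [284.7 230.5] [355.9 230.4]
0.158 [282.4 239. ] [358.8 238.9]
0.17 [279.4 249.9] [362.3 249.7]
276 [(np.float64(0.393), np.float64(0.13), np.float64(-0.0)), (np.float64(0.393), np.float64(0.124), np.float64(-0.0)), (np.float64(0.415), np.float64(0.182), np.float64(0.158)), (np.float64(0.416), np.float64(0.183), np.float64(0.165)), (np.float64(0.417), np.float64(0.183), np.float64(0.171)), (np.float64(0.417), np.float64(0.182), np.float64(0.177)), (np.float64(0.418), np.float64(0.183), np.float64(0.182)), (np.float64(0.419), np.float64(0.183), np.float64(0.188))]
280 [(np.float64(0.409), np.float64(0.164), np.float64(0.093)), (np.float64(0.408), np.float64(0.159), np.float64(0.091)), (np.float64(0.417), np.float64(0.183), np.float64(0.158)), (np.float64(0.418), np.float64(0.183), np.float64(0.165)), (np.float64(0.418), np.float64(0.182), np.float64(0.17)), (np.float64(0.419), np.float64(0.183), np.float64(0.178)), (np.float64(0.419), np.float64(0.181), np.float64(0.18)), (np.flo
[... 515 characters left out ...]
(0.167))]
{'time': 4.2, 'q': array([ 1.37520333e+01,  1.17606700e+01, -2.10196988e+01,  5.72197285e+01,
       -5.03554061e-03,  1.03757119e+02]), 'joint_velocities': array([ 0.06444894,  0.02777186, -0.12015483,  0.05723776, -0.05347748,
       -0.03607508]), 'effort': array([-1.36612854e-05, -3.59334397e+01,  2.52227819e+01, -1.29396080e-04,
       -3.97968342e-04,  1.59324560e-05]), 'tool_pos': array([0.43508967, 0.17162067, 0.13539022]), 'tool_rot': array([1.79998897e+02, 4.91422053e-03, 8.99949147e+01]), 'contact_force': array([-0.53143541, -0.37032019,  0.49073845]), 'wrist_torque': array([-0.00857466,  0.03475192,  0.03222519]), 'finger_force': 0.0, 'finger_gap': 0.029888691938460672}
```

View pics/w3.png

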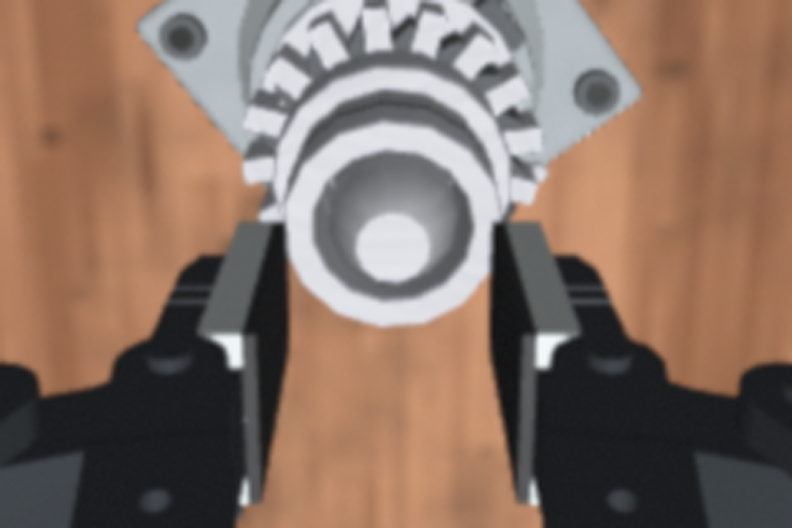

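The picture shows the pad tips ending about z≈0.157, above the sleeve top (0.132), and not 22 mm below the TCP as specified. I'll cross-check from the scene camera.

Run:
```python
from h import *
c=cap('scene');print([ (z,proj(c,np.array([.435,.1713,z])).round(1)) for z in (.08,.114,.14,.158,.2)])
u,v=map(int,proj(c,np.array([.435,.1713,.15])));save(c,'s2',(u-55,v-40,u+55,v+40),7)
print(u,v)
```

```text
[(0.08, array([385.6, 173.6])), (0.114, array([386.6, 164. ])), (0.14, array([387.3, 156.5])), (0.158, array([387.9, 151.1])), (0.2, array([389.2, 138.4]))]
387 153
```

View pics/s2.png

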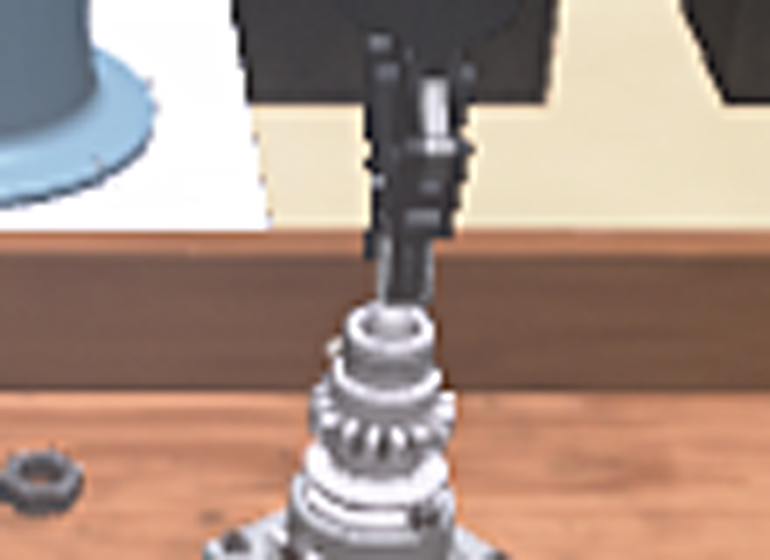

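The scene crop shows the finger end at (405,300), above the sleeve top at (390,315). The real tips therefore sit about 22 mm above the reported TCP height when nearly closed. I'll use tip z = TCP z + 0.0215, so I need to go 44 mm lower.

Emit:
{"api": "jog_arm", "payload": {"plan": [0, 0, 0, 0, 0, 0, 0.085, 0, 0, 0, 0, 0, 0, 0.085, 0, 0, 0, 0, 0, 0, 0.085, 0, 0, 0, 0, 0, 0, 0.085, 0, 0, 0, 0, 0, 0.015, 0.085, 0, 0, 0, 0, 0, 0.03, 0.085, 0, 0, 0, 0, 0, 0.043, 0.085, 0, 0, 0, 0, 0, 0.043, 0.07, 0, 0, 0, 0, 0, 0.043, 0.05, 0, 0, 0, 0, 0, 0.043, 0.03, 0, 0, 0, 0, 0, 0.043, 0.03, 0, 0, 0, 0, 0, 0.043, 0.03]}}

```text
time: 5.45
tool_pos: [0.4358, 0.1718, 0.0935]
tool_rot: [179.9, -0.0, 90.0]
contact_force: [-2.0, -0.3, 5.5]
finger_gap: 0.0376
finger_force: 40.0
```

Emit:
{"api": "jog_arm", "payload": {"plan": [0, 0, 0, 0, 0, 0, 0.03, 0, 0, 0, 0, 0, 0, 0.03, 0, 0, 0, 0, 0, 0, 0.03]}}

```text
time: 5.75
tool_pos: [0.4358, 0.1718, 0.0935]
tool_rot: [179.9, -0.0, 90.0]
contact_force: [-2.2, 0.3, 6.6]
finger_gap: 0.0372
finger_force: 40.0
```

```bash
python3 -c "
from h import *
c=cap('wrist');save(c,'w4',(180,130,460,340),2.8)"
```

```text
(no output)
```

View pics/w4.png

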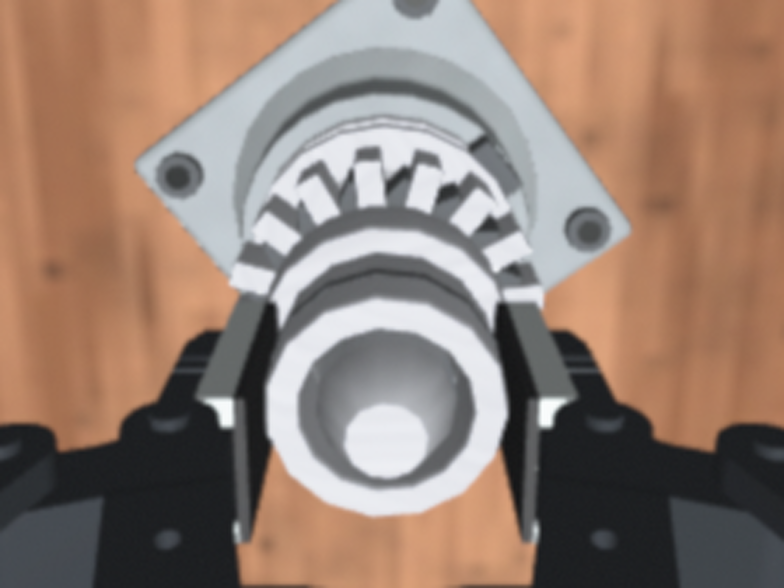

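The sleeve is gripped: 37.5 mm, 40 N, and the pads in the picture lie flush on both sides with their ends at the spacer top. Now I lift it and carry it to the mat.

Emit:
{"api": "jog_arm", "payload": {"plan": [0, 0, 0, 0, 0, -0.015, 0.03, 0, 0, 0, 0, 0, -0.04, 0.03, 0, 0, 0, 0, 0, -0.07, 0.03, 0, 0, 0, -0.02, 0.002, -0.075, 0.03, 0, 0, 0, -0.055, 0.004, -0.075, 0.03, 0, 0, 0, -0.1, 0.006, -0.075, 0.03, 0, 0, 0, -0.145, 0.008, -0.075, 0.03, 0, 0, 0, -0.19, 0.01, -0.075, 0.03, 0, 0, 0, -0.235, 0.013, -0.075, 0.03, 0, 0, 0, -0.28, 0.016, -0.075, 0.03, 0, 0, 0, -0.32, 0.019, -0.075, 0.03, 0, 0, 0, -0.35, 0.02, -0.075, 0.03], "squeeze": 60}}

```text
time: 7.0
tool_pos: [0.4552, -0.181, 0.1675]
tool_rot: [180.0, 0.0, 89.9]
contact_force: [0.9, 0.3, -2.1]
finger_gap: 0.0363
finger_force: 60.2
```

Emit:
{"api": "jog_arm", "payload": {"plan": [0, 0, 0, -0.03, 0.002, 0, 0.03, 0, 0, 0, -0.07, 0.004, 0, 0.03, 0, 0, 0, -0.11, 0.006, 0, 0.03, 0, 0, 0, -0.145, 0.008, 0, 0.03, 0, 0, 0, -0.165, 0.01, 0, 0.03, 0, 0, 0, -0.169, 0.01, 0, 0.03, 0, 0, 0, -0.169, 0.01, 0, 0.03, 0, 0, 0, -0.169, 0.01, 0, 0.03]}}

```text
time: 7.8
tool_pos: [0.4648, -0.3462, 0.1672]
tool_rot: [-180.0, -0.1, 90.0]
contact_force: [-0.0, -0.3, -1.6]
finger_gap: 0.0366
finger_force: 60.2
```

```bash
python3 -c "
from h import *
c=cap('wrist');save(c,'w5',s=1.25);P=cloud(c);z=P[...,2];d=c['image'].max(-1)<75;m=d&(abs(z-.004)<.004)&(np.hypot(P[...,0]-.454,P[...,1]+.309)<.15)
print(cv2.minAreaRect(P[m][:,:2].astype(np.float32)))"
```

```text
((0.4544387459754944, -0.3079463839530945), (0.1176154837012291, 0.1777525395154953), 16.651945114135742)
```

View pics/w5.png

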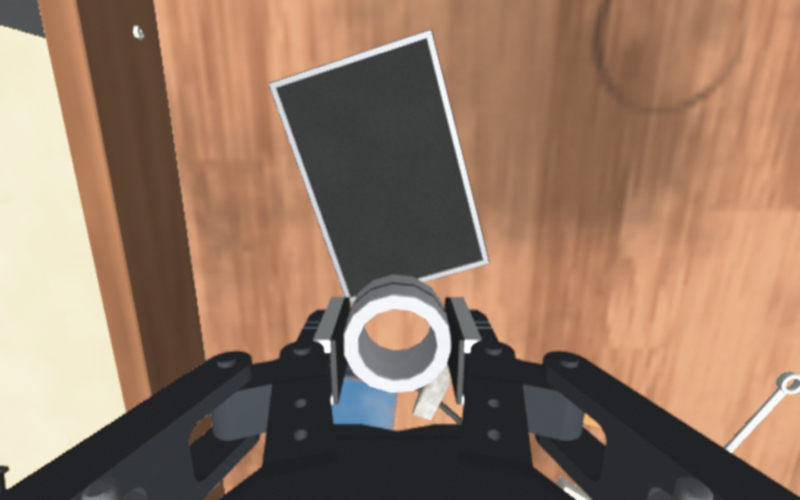

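The sleeve is held above the mat, with parallax hiding it below the mat's lower edge at (415,280). Refined mat centre is (0.4544, -0.308), so the target (0.465, -0.346) is well inside. Lowering.

Emit:
{"api": "jog_arm", "payload": {"plan": [0, 0, 0, 0, 0, 0.02, 0.03, 0, 0, 0, 0, 0, 0.055, 0.03, 0, 0, 0, 0, 0, 0.09, 0.03, 0, 0, 0, 0, 0, 0.125, 0.03, 0, 0, 0, 0, 0, 0.15, 0.03, 0, 0, 0, 0, 0, 0.165, 0.03, 0, 0, 0, 0, 0, 0.172, 0.03, 0, 0, 0, 0, 0, 0.175, 0.03, 0, 0, 0, 0, 0, 0.177, 0.03, 0, 0, 0, 0, 0, 0.177, 0.03]}}

```text
time: 8.85
tool_pos: [0.4657, -0.3477, -0.0087]
tool_rot: [179.9, 0.1, 90.0]
contact_force: [-0.2, 0.4, -1.7]
finger_gap: 0.0365
finger_force: 60.2
```

Emit:
{"api": "jog_arm", "payload": {"plan": [0, 0, 0, 0, 0, 0.0015, 0.03, 0, 0, 0, 0, 0, 0.002, 0.03, 0, 0, 0, 0, 0, 0.002, 0.03]}}

```text
time: 9.15
tool_pos: [0.4652, -0.3476, -0.0113]
tool_rot: [180.0, 0.0, 90.0]
contact_force: [0.1, -0.3, -2.0]
finger_gap: 0.0366
finger_force: 60.2
```

Emit:
{"api": "jog_arm", "payload": {"plan": [0, 0, 0, 0, 0, 0.001, 0.03, 0, 0, 0, 0, 0, 0.001, 0.03]}}

```text
time: 9.35
tool_pos: [0.4652, -0.3476, -0.0123]
tool_rot: [180.0, 0.0, 90.0]
contact_force: [-0.3, -0.7, 0.4]
finger_gap: 0.0365
finger_force: 60.5
```

Emit:
{"api": "jog_arm", "payload": {"plan": [0, 0, 0, 0, 0, 0, 0.085, 0, 0, 0, 0, 0, 0, 0.085, 0, 0, 0, 0, 0, 0, 0.085, 0, 0, 0, 0, 0, 0, 0.085, 0, 0, 0, 0, 0, -0.02, 0.085, 0, 0, 0, 0, 0, -0.06, 0.085, 0, 0, 0, 0, 0, -0.105, 0.085, 0, 0, 0, 0, 0, -0.15, 0.085, 0, 0, 0, 0.02, 0, -0.175, 0.085, 0, 0, 0, 0.06, -0.003, -0.175, 0.085, 0, 0, 0, 0.105, -0.006, -0.175, 0.085, 0, 0, 0, 0.15, -0.01, -0.175, 0.085]}}

```text
time: 10.55
tool_pos: [0.4551, -0.1963, 0.1628]
tool_rot: [179.9, 0.0, 89.9]
contact_force: [1.3, 1.1, -0.1]
finger_gap: 0.0847
finger_force: 0.0
```

Emit:
{"api": "jog_arm", "payload": {"plan": [0, 0, 0, 0.045, -0.002, 0, 0.085, 0, 0, 0, 0.09, -0.004, 0, 0.085, 0, 0, 0, 0.135, -0.006, 0, 0.085, 0, 0, 0, 0.18, -0.008, 0, 0.085, 0, 0, 0, 0.225, -0.01, 0, 0.085, 0, 0, 0, 0.27, -0.014, 0, 0.085, 0, 0, 0, 0.31, -0.018, 0, 0.085, 0, 0, 0, 0.345, -0.02, 0, 0.085, 0, 0, 0, 0.365, -0.02, 0, 0.085, 0, 0, 0, 0.369, -0.02, 0, 0.085, 0, 0, 0, 0.369, -0.02, 0, 0.085]}}

```text
time: 11.65
tool_pos: [0.435, 0.1719, 0.1623]
tool_rot: [180.0, 0.0, 90.1]
contact_force: [0.4, -1.7, 0.2]
finger_gap: 0.0854
finger_force: 0.0
```

```bash
python3 -c "
from h import *
c=cap('wrist');P=cloud(c);z=P[...,2];o=ctrl.get_obs();print(o['tool_pos'],o['tool_rot'])
for lo,hi in ((.125,.142),(.107,.113)):
  m=(z>lo)&(z<hi)&(np.hypot(P[...,0]-.436,P[...,1]-.1715)<.03); print(m.sum(),cv2.minEnclosingCircle(P[m][:,:2].astype(np.float32)))
c=cap('top');save(c,'t2',(260,165,460,285),3.5)"
```

```text
[0.43506028 0.17120006 0.16232684] [-1.79997233e+02  3.86829863e-02  8.99978266e+01]
897 ((0.43499451875686646, 0.17142373323440552), 0.011110086925327778)
1829 ((0.4350471794605255, 0.17132730782032013), 0.023136144503951073)
```

View pics/t2.png

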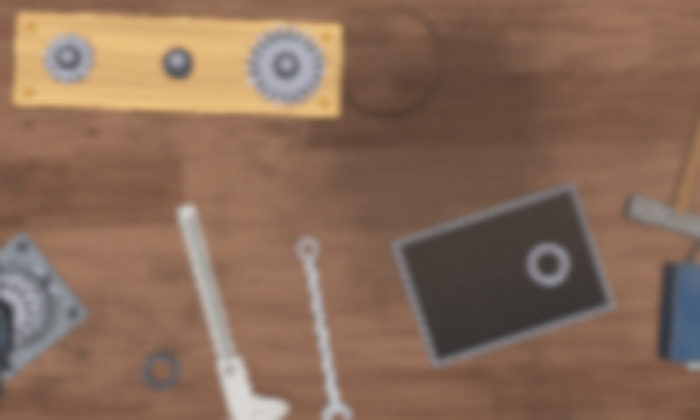

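The sleeve stands on the mat at crop (548,265), well inside the border. The wrist view shows the spacer centred at (0.435, 0.1713), r = 23 mm. Next I grip the spacer.

Emit:
{"api": "jog_arm", "payload": {"plan": [0, 0, 0, 0, 0, 0.02, 0.085, 0, 0, 0, 0, 0, 0.05, 0.085, 0, 0, 0, 0, 0, 0.075, 0.085, 0, 0, 0, 0, 0, 0.083, 0.07, 0, 0, 0, 0, 0, 0.083, 0.055, 0, 0, 0, 0, 0, 0.083, 0.038, 0, 0, 0, 0, 0, 0.083, 0.038, 0, 0, 0, 0, 0, 0.083, 0.038, 0, 0, 0, 0, 0, 0.083, 0.038, 0, 0, 0, 0, 0, 0.083, 0.038], "squeeze": 60}}

```text
time: 12.75
tool_pos: [0.4364, 0.1718, 0.0807]
tool_rot: [179.8, -0.0, 90.0]
contact_force: [0.0, -0.8, 6.0]
finger_gap: 0.043
finger_force: 61.7
```

Emit:
{"api": "jog_arm", "payload": {"plan": [0, 0, 0, 0, 0, -0.01, 0.038, 0, 0, 0, 0, 0, -0.03, 0.038, 0, 0, 0, 0, 0, -0.06, 0.038, 0, 0, 0, 0, 0, -0.085, 0.038, 0, 0, 0, -0.02, 0, -0.09, 0.038, 0, 0, 0, -0.055, 0, -0.09, 0.038, 0, 0, 0, -0.1, 0, -0.09, 0.038, 0, 0, 0, -0.145, 0, -0.09, 0.038, 0, 0, 0, -0.19, 0.003, -0.09, 0.038, 0, 0, 0, -0.235, 0.003, -0.09, 0.038, 0, 0, 0, -0.28, 0.003, -0.09, 0.038, 0, 0, 0, -0.32, 0.006, -0.09, 0.038]}}

```text
time: 13.95
tool_pos: [0.4404, -0.1502, 0.1699]
tool_rot: [180.0, -0.0, 90.0]
contact_force: [1.5, -0.0, -1.3]
finger_gap: 0.0432
finger_force: 61.3
```

Emit:
{"api": "jog_arm", "payload": {"plan": [0, 0, 0, -0.04, 0, 0, 0.038, 0, 0, 0, -0.08, 0, 0, 0.038, 0, 0, 0, -0.11, 0, 0, 0.038, 0, 0, 0, -0.122, 0, 0, 0.038, 0, 0, 0, -0.122, 0, 0, 0.038, 0, 0, 0, -0.122, 0, 0, 0.038]}}

```text
time: 14.55
tool_pos: [0.4408, -0.269, 0.1693]
tool_rot: [-180.0, -0.1, 90.0]
contact_force: [0.1, 0.6, -0.9]
finger_gap: 0.0431
finger_force: 61.3
```

```bash
python3 -c "
from h import *
c=cap('wrist');P=cloud(c);save(c,'w6',(180,160,460,360),2.8); Q=P[(P[...,2]>.165)&(P[...,2]<.2)&(P[...,0]>.43)&(P[...,0]<.452)];print(np.percentile(Q,[1,50,99],axis=0).round(4))"
```

```text
[[ 0.4301 -0.2904  0.1846]
 [ 0.4412 -0.2773  0.198 ]
 [ 0.4519 -0.2463  0.1997]]
```

View pics/w6.png

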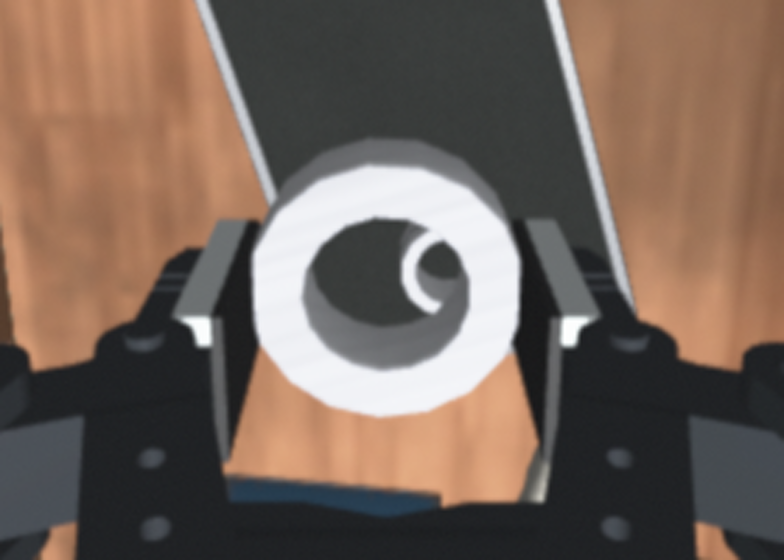

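The spacer is held level, with the pads flush on both sides. Its top at 0.198 puts its underside at TCP+0.013. Lowering it onto the mat.

Emit:
{"api": "jog_arm", "payload": {"plan": [0, 0, 0, 0, 0, 0.02, 0.038, 0, 0, 0, 0, 0, 0.055, 0.038, 0, 0, 0, 0, 0, 0.09, 0.038, 0, 0, 0, 0, 0, 0.125, 0.038, 0, 0, 0, 0, 0, 0.15, 0.038, 0, 0, 0, 0, 0, 0.165, 0.038, 0, 0, 0, 0, 0, 0.172, 0.038, 0, 0, 0, 0, 0, 0.175, 0.038, 0, 0, 0, 0, 0, 0.176, 0.038, 0, 0, 0, 0, 0, 0.176, 0.038]}}

```text
time: 15.6
tool_pos: [0.4419, -0.2707, -0.0057]
tool_rot: [179.9, 0.1, 90.0]
contact_force: [1.1, 0.5, -1.3]
finger_gap: 0.0428
finger_force: 61.2
```

Emit:
{"api": "jog_arm", "payload": {"plan": [0, 0, 0, 0, 0, 0.001, 0.038, 0, 0, 0, 0, 0, 0.001, 0.038, 0, 0, 0, 0, 0, 0.002, 0.038, 0, 0, 0, 0, 0, 0.002, 0.038]}}

```text
time: 16.0
tool_pos: [0.4411, -0.2705, -0.0085]
tool_rot: [180.0, 0.0, 90.0]
contact_force: [-0.6, 0.5, -0.6]
finger_gap: 0.043
finger_force: 61.2
```

Emit:
{"api": "jog_arm", "payload": {"plan": [0, 0, 0, 0, 0, 0.001, 0.038, 0, 0, 0, 0, 0, 0.001, 0.038]}}

```text
time: 16.2
tool_pos: [0.4412, -0.2705, -0.0093]
tool_rot: [180.0, 0.0, 90.0]
contact_force: [-0.7, 1.2, 2.4]
finger_gap: 0.0431
finger_force: 61.5
```

Spacer down, 2.4 N of contact. Releasing and going back to the arbor for the worn cutter.

Emit:
{"api": "jog_arm", "payload": {"plan": [0, 0, 0, 0, 0, 0, 0.085, 0, 0, 0, 0, 0, 0, 0.085, 0, 0, 0, 0, 0, 0, 0.085, 0, 0, 0, 0, 0, 0, 0.085, 0, 0, 0, 0, 0, -0.02, 0.085, 0, 0, 0, 0, 0, -0.06, 0.085, 0, 0, 0, 0, 0, -0.105, 0.085, 0, 0, 0, 0, 0, -0.15, 0.085, 0, 0, 0, 0.02, 0, -0.17, 0.085, 0, 0, 0, 0.06, 0, -0.17, 0.085, 0, 0, 0, 0.105, 0, -0.17, 0.085, 0, 0, 0, 0.15, -0.002, -0.17, 0.085]}}

```text
time: 17.4
tool_pos: [0.4393, -0.1193, 0.1608]
tool_rot: [179.9, 0.0, 89.9]
contact_force: [0.7, -0.4, 0.2]
finger_gap: 0.0851
finger_force: 0.0
```

Emit:
{"api": "jog_arm", "payload": {"plan": [0, 0, 0, 0.045, -0.002, 0, 0.085, 0, 0, 0, 0.09, -0.004, 0, 0.085, 0, 0, 0, 0.135, -0.004, 0, 0.085, 0, 0, 0, 0.18, -0.004, 0, 0.085, 0, 0, 0, 0.225, -0.004, 0, 0.085, 0, 0, 0, 0.26, -0.004, 0, 0.085, 0, 0, 0, 0.285, -0.004, 0, 0.085, 0, 0, 0, 0.292, -0.004, 0, 0.085, 0, 0, 0, 0.292, -0.004, 0, 0.085, 0, 0, 0, 0.292, -0.004, 0, 0.085]}}

```text
time: 18.4
tool_pos: [0.435, 0.1708, 0.1603]
tool_rot: [-180.0, 0.0, 90.0]
contact_force: [0.7, -0.8, 0.2]
finger_gap: 0.085
finger_force: 0.0
```

```bash
python3 -c "
from h import *
c=cap('wrist');P=cloud(c);z=P[...,2];o=ctrl.get_obs();print(o['tool_pos'],o['tool_rot'])
for lo,hi in ((.125,.142),(.091,.097)):
  m=(z>lo)&(z<hi)&(np.hypot(P[...,0]-.436,P[...,1]-.1715)<.04); print(m.sum(),cv2.minEnclosingCircle(P[m][:,:2].astype(np.float32)))
Q=P[(z>.165)&(z<.26)&(P[...,1]>.18)];print('pad low',np.percentile(Q[:,2],[0.5,1,5]))
c=cap('scene');P=cloud(c);q=(abs(P[...,2]-.02)<.012)&(np.hypot(P[...,0]-.454,P[...,1]+.309)<.1);i=np.argwhere(q);print(len(i),P[q][:,2].max());save(c,'s3',(180,165,280,230),6)"
```

```text
[0.43504532 0.17056498 0.16028305] [-1.79983478e+02  3.88279766e-02  8.99163129e+01]
917 ((0.4351451098918915, 0.1713244616985321), 0.011176671832799911)
2955 ((0.4350764751434326, 0.17126208543777466), 0.030984580516815186)
pad low [0.19602068 0.19858791 0.21501954]
295 0.030288341689697094
```

View pics/s3.png

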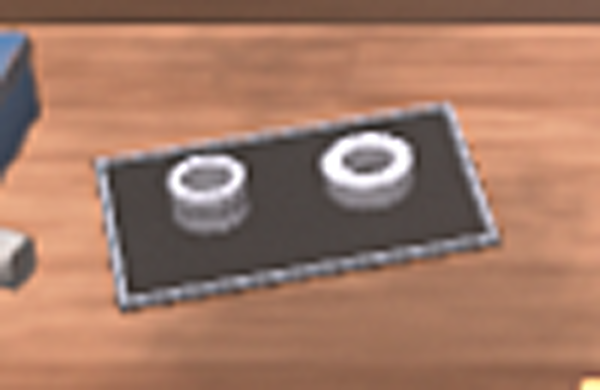

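Both rings stand flat on the mat, at crop (207,190) and (367,168). The open tips measure TCP+0.035, so at 62 mm I expect about +0.028. I'll go to TCP 0.052.

Emit:
{"api": "jog_arm", "payload": {"plan": [0, 0, 0, 0, 0, 0.02, 0.085, 0, 0, 0, 0, 0, 0.05, 0.085, 0, 0, 0, 0, 0, 0.075, 0.085, 0, 0, 0, 0, 0, 0.095, 0.085, 0, 0, 0, 0, 0, 0.104, 0.085, 0, 0, 0, 0, 0, 0.108, 0.085, 0, 0, 0, 0, 0, 0.108, 0.085], "squeeze": 60}}

```text
time: 19.2
tool_pos: [0.4353, 0.1712, 0.0525]
tool_rot: [180.0, 0.0, 89.9]
contact_force: [-0.5, -0.3, 0.5]
finger_gap: 0.0854
finger_force: 0.0
```

Emit:
{"api": "jog_arm", "payload": {"plan": [0, 0, 0, 0, 0, 0, 0.07, 0, 0, 0, 0, 0, 0, 0.05, 0, 0, 0, 0, 0, 0, 0.05, 0, 0, 0, 0, 0, 0, 0.05, 0, 0, 0, 0, 0, 0, 0.05]}}

```text
time: 19.7
tool_pos: [0.4364, 0.1719, 0.0539]
tool_rot: [179.8, -0.0, 90.0]
contact_force: [-0.1, -0.5, 5.1]
finger_gap: 0.0595
finger_force: 64.2
```

The worn cutter is gripped. I'll lift it and move to a view point beside the empty peg.

Emit:
{"api": "jog_arm", "payload": {"plan": [0, 0, 0, 0, 0, -0.01, 0.05, 0, 0, 0, 0, 0, -0.035, 0.05, 0, 0, 0, 0, 0, -0.07, 0.05, 0, 0, 0, 0, 0, -0.095, 0.05, 0, 0, 0, -0.02, 0.015, -0.1, 0.05, 0, 0, 0, -0.05, 0.04, -0.1, 0.05, 0, 0, 0, -0.085, 0.065, -0.1, 0.05, 0, 0, 0, -0.12, 0.09, -0.1, 0.05, 0, 0, 0, -0.155, 0.12, -0.1, 0.05, 0, 0, 0, -0.19, 0.15, -0.1, 0.05, 0, 0, 0, -0.22, 0.175, -0.1, 0.05, 0, 0, 0, -0.235, 0.185, -0.1, 0.05], "squeeze": 70}}

```text
time: 20.9
tool_pos: [0.6221, -0.0665, 0.1527]
tool_rot: [179.9, 0.1, 89.8]
contact_force: [-0.7, 0.5, -1.9]
finger_gap: 0.0587
finger_force: 76.3
```

Emit:
{"api": "jog_arm", "payload": {"plan": [0, 0, 0, -0.007, 0.007, 0, 0.05, 0, 0, 0, -0.007, 0.007, 0, 0.05, 0, 0, 0, -0.007, 0.007, 0, 0.05]}}

```text
time: 21.2
tool_pos: [0.6264, -0.0694, 0.1525]
tool_rot: [-180.0, -0.0, 90.0]
contact_force: [0.4, 0.3, -1.1]
finger_gap: 0.059
finger_force: 76.3
```

Run:
```python
from h import *
c=cap('wrist');P=cloud(c);z=P[...,2];save(c,'w7',s=1.25)
for n,g in dict(peg=(.668,.008),small=(.674,.1125),large=(.662,-.097)).items():
  for lo,hi in ((.027,.033),(.039,.0445),(.046,.058)):
    m=(z>lo)&(z<hi)&(np.hypot(P[...,0]-g[0],P[...,1]-g[1])<.045)
    if m.sum()>8: print(n,lo,m.sum(),P[m].mean(0).round(4),cv2.minEnclosingCircle(P[m][:,:2].astype(np.float32)))
Q=P[(z>.15)&(z<.21)&(abs(P[...,0]-.627)<.02)];print(np.percentile(Q,[1,50,99],axis=0).round(4))
```

```text
peg 0.027 563 [0.6657 0.0066 0.03  ] ((0.6679531335830688, 0.006607923191040754), 0.015994517132639885)
peg 0.039 20 [0.66   0.0043 0.0421] ((0.663381814956665, 0.004230070393532515), 0.00850492063909769)
peg 0.046 497 [0.6672 0.0066 0.0527] ((0.6679897904396057, 0.006730306893587112), 0.010022073984146118)
large 0.027 118 [ 0.6643 -0.0823  0.0312] ((0.6624606251716614, -0.094632588326931), 0.03894664719700813)
large 0.039 2366 [ 0.6696 -0.0832  0.0415] ((0.6616482734680176, -0.09799949079751968), 0.03989414870738983)
large 0.046 38 [ 0.6669 -0.0925  0.0491] ((0.6631462574005127, -0.0949065089225769), 0.009453488513827324)
[[ 0.6074 -0.0978  0.1795]
 [ 0.6272 -0.0654  0.1921]
 [ 0.6465 -0.0397  0.1937]]
```

View pics/w7.png

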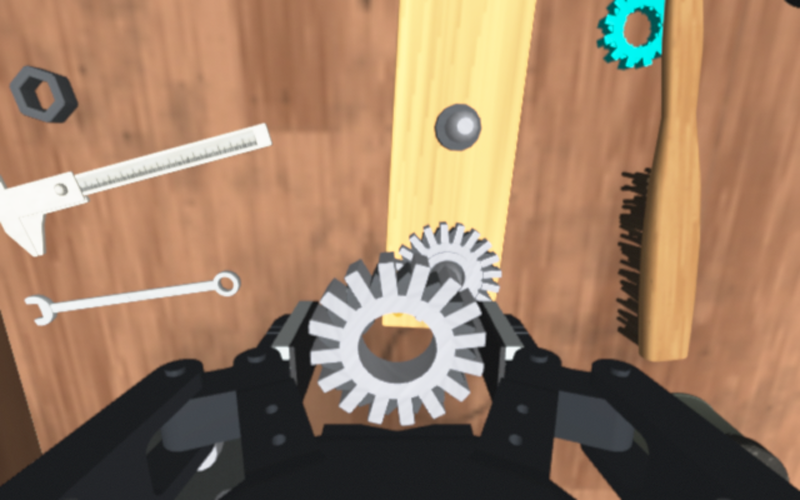

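The bare peg is at (457,128) in the picture, giving an axis of (0.668, 0.0067). The cutter hangs level with its underside at TCP+0.0265. Moving over the peg and down.

Emit:
{"api": "jog_arm", "payload": {"plan": [0, 0, 0, 0.03, 0.015, 0, 0.05, 0, 0, 0, 0.06, 0.03, 0, 0.05, 0, 0, 0, 0.076, 0.0415, 0, 0.05, 0, 0, 0, 0.076, 0.0415, 0.02, 0.05, 0, 0, 0, 0.076, 0.0415, 0.05, 0.05, 0, 0, 0, 0.076, 0.0415, 0.08, 0.05, 0, 0, 0, 0.076, 0.0415, 0.105, 0.05, 0, 0, 0, 0.076, 0.0415, 0.11, 0.05, 0, 0, 0, 0.076, 0.0415, 0.11, 0.05]}}

```text
time: 22.15
tool_pos: [0.667, 0.0066, 0.0419]
tool_rot: [-179.8, -0.0, 90.1]
contact_force: [-0.2, -0.5, -0.6]
finger_gap: 0.0587
finger_force: 76.3
```

```bash
python3 -c "
from h import *
print(ctrl.get_obs()['tool_pos'])"
```

```text
[0.66702703 0.00664202 0.04185923]
```

Emit:
{"api": "jog_arm", "payload": {"plan": [0, 0, 0, 0, 0.001, 0.008, 0.05, 0, 0, 0, 0, 0.001, 0.016, 0.05, 0, 0, 0, 0, 0.001, 0.024, 0.05, 0, 0, 0, 0, 0.001, 0.03, 0.05, 0, 0, 0, 0, 0.001, 0.035, 0.05, 0, 0, 0, 0, 0.001, 0.037, 0.05, 0, 0, 0, 0, 0.001, 0.038, 0.05, 0, 0, 0, 0, 0.001, 0.038, 0.05]}}

```text
time: 22.95
tool_pos: [0.6696, 0.0056, 0.0044]
tool_rot: [180.0, 0.0, 90.0]
contact_force: [0.2, 0.7, -2.0]
finger_gap: 0.0588
finger_force: 76.4
```

Emit:
{"api": "jog_arm", "payload": {"plan": [0, 0, 0, 0, 0, 0.001, 0.05, 0, 0, 0, 0, 0, 0.001, 0.05, 0, 0, 0, 0, 0, 0.001, 0.085, 0, 0, 0, 0, 0, 0.001, 0.085, 0, 0, 0, 0, 0, 0.001, 0.085, 0, 0, 0, 0, 0, -0.01, 0.085, 0, 0, 0, 0, 0, -0.04, 0.085, 0, 0, 0, 0, 0, -0.08, 0.085, 0, 0, 0, 0, 0, -0.12, 0.085, 0, 0, 0, 0, 0, -0.14, 0.085, 0, 0, 0, 0, 0, -0.14, 0.085, 0, 0, 0, 0, 0, -0.14, 0.085]}}

```text
time: 24.15
tool_pos: [0.67, 0.0056, 0.145]
tool_rot: [179.9, 0.0, 90.0]
contact_force: [-0.9, 0.8, -0.5]
finger_gap: 0.0848
finger_force: 0.0
```

Run:
```python
from h import *
c=cap('wrist');P=cloud(c);z=P[...,2];save(c,'w8',s=1.25);print(ctrl.get_obs()['tool_pos'])
for n,g in dict(worn=(.668,.008),small=(.674,.1115)).items():
  for lo,hi in ((.037,.0475),(.048,.058)):
    m=(z>lo)&(z<hi)&(np.hypot(P[...,0]-g[0],P[...,1]-g[1])<.045)
    if m.sum()>8: print(n,lo,m.sum(),np.median(P[m][:,2]),cv2.minEnclosingCircle(P[m][:,:2].astype(np.float32)))
```

```text
[0.66898408 0.00563444 0.14357235]
worn 0.037 2828 0.043792751695295624 ((0.6694132089614868, 0.0047783455811440945), 0.03086158074438572)
worn 0.048 403 0.05313306455728358 ((0.6682986617088318, 0.006816908251494169), 0.00999217014759779)
small 0.037 2417 0.04187414220475669 ((0.6743020415306091, 0.1116294115781784), 0.025909805670380592)
small 0.048 559 0.0532590523321257 ((0.6742361187934875, 0.11139486730098724), 0.0099948700517416)
```

View pics/w8.png

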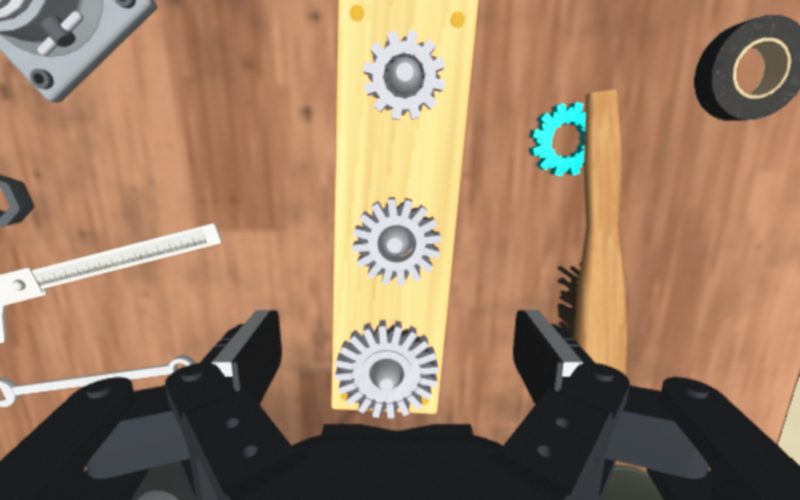

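The worn cutter is seated on the middle peg at (397,240), top at 0.044. The grey small cutter is at (404,75), r = 26 mm, giving (0.6743, 0.1115). The turquoise look-alike at (563,140) stays untouched. Next I fetch the small cutter.

Emit:
{"api": "jog_arm", "payload": {"plan": [0, 0, 0, 0.035, 0.002, 0, 0.085, 0, 0, 0, 0.07, 0.004, 0, 0.085, 0, 0, 0, 0.1, 0.005, 0, 0.085, 0, 0, 0, 0.106, 0.005, 0, 0.085, 0, 0, 0, 0.106, 0.005, 0.025, 0.085, 0, 0, 0, 0.106, 0.005, 0.065, 0.085, 0, 0, 0, 0.106, 0.005, 0.1, 0.085, 0, 0, 0, 0.106, 0.005, 0.125, 0.085, 0, 0, 0, 0.106, 0.005, 0.138, 0.085, 0, 0, 0, 0.106, 0.005, 0.141, 0.085, 0, 0, 0, 0.106, 0.005, 0.141, 0.085], "squeeze": 60}}

```text
time: 25.3
tool_pos: [0.6745, 0.1112, 0.0033]
tool_rot: [-180.0, 0.0, 90.0]
contact_force: [0.4, -0.5, 0.7]
finger_gap: 0.0855
finger_force: 0.0
```

Emit:
{"api": "jog_arm", "payload": {"plan": [0, 0, 0, 0, 0, 0, 0.07, 0, 0, 0, 0, 0, 0, 0.042, 0, 0, 0, 0, 0, 0, 0.042, 0, 0, 0, 0, 0, 0, 0.042, 0, 0, 0, 0, 0, 0, 0.042, 0, 0, 0, 0, 0, 0, 0.042]}}

```text
time: 25.9
tool_pos: [0.676, 0.1117, 0.0058]
tool_rot: [179.8, 0.0, 90.0]
contact_force: [-0.6, -0.3, 5.4]
finger_gap: 0.0497
finger_force: 61.1
```

Emit:
{"api": "jog_arm", "payload": {"plan": [0, 0, 0, 0, 0, -0.01, 0.042, 0, 0, 0, 0, 0, -0.03, 0.042, 0, 0, 0, 0, 0, -0.07, 0.042, 0, 0, 0, 0, 0, -0.11, 0.042, 0, 0, 0, 0, 0, -0.145, 0.042, 0, 0, 0, 0.005, -0.02, -0.155, 0.042, 0, 0, 0, 0.015, -0.055, -0.155, 0.042, 0, 0, 0, 0.025, -0.1, -0.155, 0.042, 0, 0, 0, 0.035, -0.145, -0.155, 0.042, 0, 0, 0, 0.045, -0.185, -0.155, 0.042, 0, 0, 0, 0.055, -0.22, -0.155, 0.042, 0, 0, 0, 0.0585, -0.235, -0.155, 0.042], "squeeze": 70}}

```text
time: 27.1
tool_pos: [0.4358, 0.1707, 0.1591]
tool_rot: [-179.9, -0.0, 90.1]
contact_force: [0.4, -0.5, -1.2]
finger_gap: 0.0496
finger_force: 72.8
```

Emit:
{"api": "jog_arm", "payload": {"plan": [0, 0, 0, 0, -0.003, 0, 0.042, 0, 0, 0, 0, -0.003, 0, 0.042, 0, 0, 0, 0, -0.003, 0, 0.042]}}

```text
time: 27.4
tool_pos: [0.4381, 0.17, 0.1589]
tool_rot: [179.9, -0.0, 90.0]
contact_force: [0.7, 0.5, -1.2]
finger_gap: 0.0497
finger_force: 72.8
```

Run:
```python
from h import *
c=cap('wrist');P=cloud(c);z=P[...,2];save(c,'w9',(180,150,460,360),2.8);o=ctrl.get_obs();print(o['tool_pos'],o['tool_rot'])
m=(z>.18)&(z<.205)&(abs(P[...,0]-.435)<.02)&(abs(P[...,1]-.171)<.04); print(m.sum(),np.percentile(P[m],[1,50,99],axis=0).round(4))
m=(z>.12)&(z<.145)&(np.hypot(P[...,0]-.435,P[...,1]-.171)<.03); print(m.sum(),P[m].mean(0))
```

```text
[0.43812191 0.16997392 0.15870573] [ 1.79918998e+02 -4.25321814e-03  8.99497712e+01]
6909 [[0.4156 0.1468 0.1842]
 [0.4351 0.1731 0.1947]
 [0.4546 0.1953 0.1963]]
333 [0.43514761 0.17949023 0.13113661]
```

View pics/w9.png

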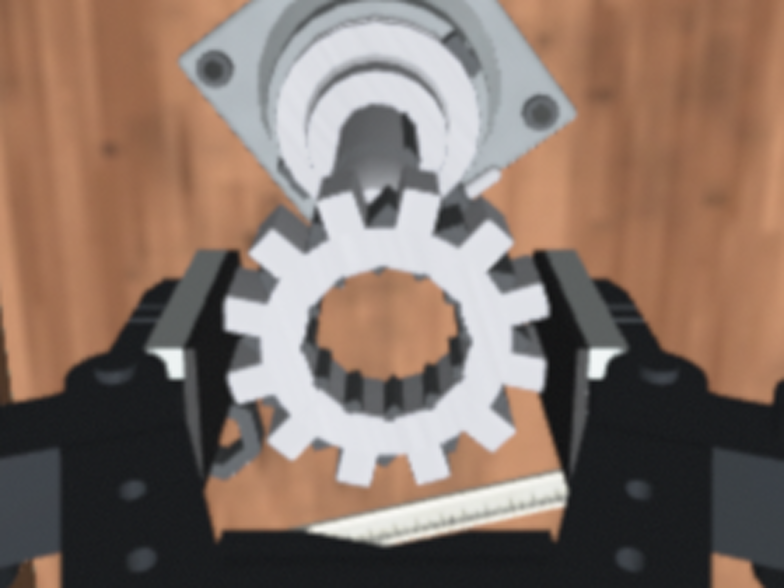

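Emit:
{"api": "jog_arm", "payload": {"plan": [0, 0, 0, 0, 0, 0, 0.042, 0, 0, 0, 0, 0, 0, 0.042]}}

```text
time: 27.65
tool_pos: [0.4373, 0.1699, 0.1582]
tool_rot: [-180.0, 0.0, 90.0]
contact_force: [1.2, -0.1, -0.4]
finger_gap: 0.0498
finger_force: 72.8
```

Emit:
{"api": "jog_arm", "payload": {"plan": [0, 0, 0, 0.001, -0.003, 0, 0.042, 0, 0, 0, 0.001, -0.003, 0, 0.042, 0, 0, 0, 0.001, -0.003, 0, 0.042]}}

```text
time: 27.95
tool_pos: [0.4335, 0.1711, 0.1583]
tool_rot: [-180.0, 0.0, 90.0]
contact_force: [-0.7, -0.3, -1.5]
finger_gap: 0.0493
finger_force: 72.8
```

Emit:
{"api": "jog_arm", "payload": {"plan": [0, 0, 0, 0, 0.001, 0.01, 0.042, 0, 0, 0, 0, 0.001, 0.025, 0.042, 0, 0, 0, 0, 0.001, 0.034, 0.042, 0, 0, 0, 0, 0.001, 0.034, 0.042, 0, 0, 0, 0, 0.001, 0.034, 0.042]}}

```text
time: 28.45
tool_pos: [0.4343, 0.1711, 0.1241]
tool_rot: [-180.0, 0.0, 90.0]
contact_force: [0.3, -0.7, -1.2]
finger_gap: 0.0498
finger_force: 72.8
```

```bash
python3 -c "
from h import *
print(ctrl.get_obs()['tool_pos'])"
```

```text
[0.43433518 0.17105947 0.12415   ]
```

Emit:
{"api": "jog_arm", "payload": {"plan": [0, 0, 0, 0, 0.001, 0.008, 0.042, 0, 0, 0, 0, 0.001, 0.018, 0.042, 0, 0, 0, 0, 0.001, 0.03, 0.042, 0, 0, 0, 0, 0.001, 0.042, 0.042, 0, 0, 0, 0, 0.001, 0.053, 0.042, 0, 0, 0, 0, 0.001, 0.061, 0.042, 0, 0, 0, 0, 0.001, 0.065, 0.042, 0, 0, 0, 0, 0.001, 0.067, 0.042, 0, 0, 0, 0, 0.001, 0.067, 0.042]}}

```text
time: 29.35
tool_pos: [0.4357, 0.1712, 0.0574]
tool_rot: [180.0, 0.0, 90.0]
contact_force: [-0.5, 0.4, -1.7]
finger_gap: 0.0493
finger_force: 72.8
```

Emit:
{"api": "jog_arm", "payload": {"plan": [0, 0, 0, 0, 0, 0.001, 0.042, 0, 0, 0, 0, 0, 0.0015, 0.042, 0, 0, 0, 0, 0, 0.0015, 0.042]}}

```text
time: 29.65
tool_pos: [0.4358, 0.1712, 0.0561]
tool_rot: [180.0, -0.0, 90.0]
contact_force: [0.1, -0.0, -0.6]
finger_gap: 0.0496
finger_force: 72.8
```

Emit:
{"api": "jog_arm", "payload": {"plan": [0, 0, 0, 0, 0, 0.0007, 0.042, 0, 0, 0, 0, 0, 0.0007, 0.042, 0, 0, 0, 0, 0, 0.0007, 0.085, 0, 0, 0, 0, 0, 0.0007, 0.085, 0, 0, 0, 0, 0, 0.0007, 0.085, 0, 0, 0, 0, 0, 0.0007, 0.085, 0, 0, 0, 0, 0, -0.015, 0.085, 0, 0, 0, 0, 0, -0.045, 0.085, 0, 0, 0, 0, 0, -0.08, 0.085, 0, 0, 0, 0, 0, -0.1, 0.085, 0, 0, 0, 0, 0, -0.105, 0.085, 0, 0, 0, 0, 0, -0.105, 0.085]}}

```text
time: 30.85
tool_pos: [0.4362, 0.1713, 0.1612]
tool_rot: [179.9, -0.0, 90.0]
contact_force: [0.1, -0.4, 0.4]
finger_gap: 0.0848
finger_force: 0.0
```

Run:
```python
from h import *
c=cap('wrist');P=cloud(c);z=P[...,2];print(ctrl.get_obs()['tool_pos'])
for lo,hi in ((.087,.097),(.125,.142)):
  m=(z>lo)&(z<hi)&(np.hypot(P[...,0]-.435,P[...,1]-.1713)<.04); print(m.sum(),np.median(P[m][:,2]),cv2.minEnclosingCircle(P[m][:,:2].astype(np.float32)))
t=cap('top');P=cloud(t);z=P[...,2]
for n,g in dict(spacer=(.442,-.271),sleeve=(.4655,-.3475)).items():
  m=(z>.012)&(z<.04)&(np.hypot(P[...,0]-g[0],P[...,1]-g[1])<.035); print(n,m.sum(),P[m].mean(0).round(4),cv2.minEnclosingCircle(P[m][:,:2].astype(np.float32)))
```

```text
[0.43534259 0.17106327 0.16015216]
1825 0.09189216945799206 ((0.435384601354599, 0.17136940360069275), 0.02582879364490509)
911 0.1363446836039601 ((0.4350147247314453, 0.17139381170272827), 0.011136452667415142)
spacer 102 [ 0.4409 -0.2698  0.0193] ((0.4444166123867035, -0.273569256067276), 0.028266912326216698)
sleeve 70 [ 0.4658 -0.3468  0.0228] ((0.4659518301486969, -0.3476909399032593), 0.03273677080869675)
```

The small cutter is seated: top at 0.0919, concentric with the arbor. Next is the spacer.

Emit:
{"api": "jog_arm", "payload": {"plan": [0, 0, 0, -0.025, 0, 0, 0.085, 0, 0, 0, -0.065, 0, 0, 0.085, 0, 0, 0, -0.11, 0.001, 0, 0.085, 0, 0, 0, -0.155, 0.002, 0, 0.085, 0, 0, 0, -0.2, 0.003, 0, 0.085, 0, 0, 0, -0.245, 0.004, 0, 0.085, 0, 0, 0, -0.29, 0.005, 0, 0.085, 0, 0, 0, -0.335, 0.006, 0, 0.085, 0, 0, 0, -0.38, 0.006, 0, 0.085, 0, 0, 0, -0.415, 0.006, 0, 0.085, 0, 0, 0, -0.438, 0.006, 0, 0.085, 0, 0, 0, -0.442, 0.006, 0, 0.085], "squeeze": 60}}

```text
time: 32.15
tool_pos: [0.4406, -0.2728, 0.159]
tool_rot: [-179.9, -0.1, 89.8]
contact_force: [-0.2, 0.9, -0.7]
finger_gap: 0.0846
finger_force: 0.0
```

Emit:
{"api": "jog_arm", "payload": {"plan": [0, 0, 0, 0, 0, 0, 0.085, 0, 0, 0, 0, 0, 0, 0.085]}}

```text
time: 32.35
tool_pos: [0.4409, -0.2693, 0.16]
tool_rot: [-179.9, -0.1, 90.0]
contact_force: [-0.8, 0.4, 0.4]
finger_gap: 0.0849
finger_force: 0.0
```

Run:
```python
from h import *
c=cap('wrist');P=cloud(c);z=P[...,2];print(ctrl.get_obs()['tool_pos'])
m=(z>.018)&(z<.0215)&(np.hypot(P[...,0]-.442,P[...,1]+.271)<.03); print(m.sum(),np.median(P[m][:,2]),cv2.minEnclosingCircle(P[m][:,:2].astype(np.float32)))
```

```text
[ 0.44114123 -0.26926413  0.16028296]
1042 0.019894759019345502 ((0.4405589699745178, -0.2704067826271057), 0.022833658382296562)
```

Emit:
{"api": "jog_arm", "payload": {"plan": [0, 0, 0, -0.0005, -0.0005, 0.02, 0.085, 0, 0, 0, -0.0005, -0.0005, 0.06, 0.085, 0, 0, 0, -0.0005, -0.0005, 0.1, 0.085, 0, 0, 0, -0.0005, -0.0005, 0.135, 0.085, 0, 0, 0, -0.0005, -0.0005, 0.16, 0.085, 0, 0, 0, -0.0005, -0.0005, 0.17, 0.085, 0, 0, 0, -0.0005, -0.0005, 0.173, 0.085, 0, 0, 0, -0.0005, -0.0005, 0.173, 0.06, 0, 0, 0, -0.0005, -0.0005, 0.173, 0.038, 0, 0, 0, -0.0005, -0.0005, 0.173, 0.038, 0, 0, 0, -0.0005, -0.0005, 0.173, 0.038, 0, 0, 0, -0.0005, -0.0005, 0.173, 0.038]}}

```text
time: 33.6
tool_pos: [0.4424, -0.2724, -0.0103]
tool_rot: [179.8, 0.1, 90.0]
contact_force: [-0.9, 0.6, 4.6]
finger_gap: 0.0428
finger_force: 61.3
```

Emit:
{"api": "jog_arm", "payload": {"plan": [0, 0, 0, 0, 0, 0, 0.038, 0, 0, 0, 0, 0, 0, 0.038]}}

```text
time: 33.8
tool_pos: [0.4424, -0.2724, -0.0103]
tool_rot: [179.8, 0.1, 90.0]
contact_force: [0.2, 1.0, 6.5]
finger_gap: 0.0432
finger_force: 61.3
```

Emit:
{"api": "jog_arm", "payload": {"plan": [0, 0, 0, 0, 0, -0.01, 0.038, 0, 0, 0, 0, 0, -0.04, 0.038, 0, 0, 0, 0, 0, -0.085, 0.038, 0, 0, 0, 0, 0, -0.13, 0.038, 0, 0, 0, 0, 0, -0.165, 0.038, 0, 0, 0, 0.02, 0, -0.175, 0.038, 0, 0, 0, 0.06, -0.001, -0.175, 0.038, 0, 0, 0, 0.105, -0.002, -0.175, 0.038, 0, 0, 0, 0.15, -0.003, -0.175, 0.038, 0, 0, 0, 0.195, -0.004, -0.175, 0.038, 0, 0, 0, 0.24, -0.005, -0.175, 0.038, 0, 0, 0, 0.28, -0.006, -0.175, 0.038]}}

```text
time: 35.0
tool_pos: [0.4346, 0.0105, 0.1639]
tool_rot: [179.9, 0.0, 90.0]
contact_force: [1.0, -0.3, -1.0]
finger_gap: 0.043
finger_force: 61.4
```

Emit:
{"api": "jog_arm", "payload": {"plan": [0, 0, 0, 0.04, 0, 0, 0.038, 0, 0, 0, 0.08, 0, 0, 0.038, 0, 0, 0, 0.12, 0, 0, 0.038, 0, 0, 0, 0.15, 0, 0, 0.038, 0, 0, 0, 0.161, 0, 0, 0.038, 0, 0, 0, 0.161, 0, 0, 0.038, 0, 0, 0, 0.161, 0, 0, 0.038, 0, 0, 0, 0.161, 0, 0, 0.038, 0, 0, 0, 0.161, 0, 0, 0.038]}}

```text
time: 35.9
tool_pos: [0.4351, 0.1685, 0.1629]
tool_rot: [-180.0, 0.0, 89.9]
contact_force: [0.1, -0.2, -0.9]
finger_gap: 0.0431
finger_force: 61.4
```

Run:
```python
from h import *
c=cap('wrist');P=cloud(c);z=P[...,2];o=ctrl.get_obs();print(o['tool_pos']);T=o['tool_pos']
m=(abs(z-T[2]-.0295)<.004)&(np.hypot(P[...,0]-T[0],P[...,1]-T[1])<.03)&(c['image'].min(-1)>140); print(m.sum(),np.median(P[m][:,2]),cv2.minEnclosingCircle(P[m][:,:2].astype(np.float32)))
```

```text
[0.43517951 0.16861408 0.16289967]
4401 0.19306117218538082 ((0.4344869554042816, 0.17011085152626038), 0.02282060496509075)
```

Emit:
{"api": "jog_arm", "payload": {"plan": [0, 0, 0, 0.0012, 0.0006, 0.01, 0.038, 0, 0, 0, 0.0012, 0.0006, 0.022, 0.038, 0, 0, 0, 0.0012, 0.0006, 0.03, 0.038, 0, 0, 0, 0.0012, 0.0006, 0.038, 0.038, 0, 0, 0, 0.0012, 0.0006, 0.048, 0.038, 0, 0, 0, 0.0012, 0.0006, 0.06, 0.038, 0, 0, 0, 0.0012, 0.0006, 0.071, 0.038, 0, 0, 0, 0.0012, 0.0006, 0.079, 0.038, 0, 0, 0, 0.0012, 0.0006, 0.083, 0.038, 0, 0, 0, 0.0012, 0.0006, 0.083, 0.038]}}

```text
time: 36.95
tool_pos: [0.4352, 0.1707, 0.0793]
tool_rot: [-179.9, 0.0, 90.0]
contact_force: [0.1, 0.3, -0.5]
finger_gap: 0.0432
finger_force: 61.4
```

Emit:
{"api": "jog_arm", "payload": {"plan": [0, 0, 0, 0, 0, 0.001, 0.038, 0, 0, 0, 0, 0, 0.0015, 0.038, 0, 0, 0, 0, 0, 0.0015, 0.038]}}

```text
time: 37.25
tool_pos: [0.436, 0.1709, 0.0787]
tool_rot: [180.0, -0.0, 90.0]
contact_force: [0.5, 0.9, -2.0]
finger_gap: 0.0432
finger_force: 61.4
```

Emit:
{"api": "jog_arm", "payload": {"plan": [0, 0, 0, 0, 0, 0.0007, 0.038, 0, 0, 0, 0, 0, 0.001, 0.038, 0, 0, 0, 0, 0, 0.001, 0.085, 0, 0, 0, 0, 0, 0.001, 0.085, 0, 0, 0, 0, 0, 0.001, 0.085, 0, 0, 0, 0, 0, 0.001, 0.085, 0, 0, 0, 0, 0, -0.015, 0.085, 0, 0, 0, 0, 0, -0.045, 0.085, 0, 0, 0, 0, 0, -0.075, 0.085, 0, 0, 0, 0, 0, -0.08, 0.085, 0, 0, 0, 0, 0, -0.08, 0.085, 0, 0, 0, 0, 0, -0.08, 0.085]}}

```text
time: 38.45
tool_pos: [0.435, 0.1707, 0.1574]
tool_rot: [-179.9, 0.0, 90.0]
contact_force: [0.7, 0.4, -0.4]
finger_gap: 0.0848
finger_force: 0.0
```

Run:
```python
from h import *
c=cap('wrist');P=cloud(c);z=P[...,2];print(ctrl.get_obs()['tool_pos'])
for lo,hi in ((.087,.096),(.103,.115),(.125,.142)):
  m=(z>lo)&(z<hi)&(np.hypot(P[...,0]-.435,P[...,1]-.1713)<.04); print(m.sum(),np.median(P[m][:,2]),cv2.minEnclosingCircle(P[m][:,:2].astype(np.float32)))
```

```text
[0.43465935 0.17057725 0.15699509]
352 0.09182886635351942 ((0.4352223873138428, 0.1713566929101944), 0.025791598483920097)
1883 0.10788407971153764 ((0.43539220094680786, 0.17266246676445007), 0.022997405380010605)
939 0.1363686169303561 ((0.4350285530090332, 0.1715303212404251), 0.011175021529197693)
```

The spacer is seated, top at 0.108. Now the sleeve.

Emit:
{"api": "jog_arm", "payload": {"plan": [0, 0, 0, -0.025, 0.001, 0, 0.085, 0, 0, 0, -0.065, 0.003, 0, 0.085, 0, 0, 0, -0.11, 0.006, 0, 0.085, 0, 0, 0, -0.155, 0.009, 0, 0.085, 0, 0, 0, -0.2, 0.012, 0, 0.085, 0, 0, 0, -0.245, 0.015, 0, 0.085, 0, 0, 0, -0.29, 0.018, 0, 0.085, 0, 0, 0, -0.335, 0.021, 0, 0.085, 0, 0, 0, -0.38, 0.024, 0, 0.085, 0, 0, 0, -0.42, 0.026, 0, 0.085, 0, 0, 0, -0.455, 0.028, 0, 0.085, 0, 0, 0, -0.48, 0.03, 0, 0.085], "squeeze": 60}}

```text
time: 39.7
tool_pos: [0.4646, -0.3111, 0.1565]
tool_rot: [-179.9, -0.1, 89.9]
contact_force: [0.1, -0.8, 0.9]
finger_gap: 0.0852
finger_force: 0.0
```

Emit:
{"api": "jog_arm", "payload": {"plan": [0, 0, 0, -0.025, 0, 0, 0.085, 0, 0, 0, -0.037, 0, 0, 0.085, 0, 0, 0, -0.037, 0, 0, 0.085, 0, 0, 0, -0.037, 0, 0, 0.085, 0, 0, 0, -0.037, 0, 0, 0.085]}}

```text
time: 40.2
tool_pos: [0.4655, -0.3447, 0.1581]
tool_rot: [-180.0, -0.1, 90.1]
contact_force: [0.7, -0.8, -0.3]
finger_gap: 0.0846
finger_force: 0.0
```

Run:
```python
from h import *
c=cap('wrist');P=cloud(c);z=P[...,2];print(ctrl.get_obs()['tool_pos'])
m=(z>.0235)&(z<.028)&(np.hypot(P[...,0]-.4655,P[...,1]+.3475)<.03); print(m.sum(),np.median(P[m][:,2]),cv2.minEnclosingCircle(P[m][:,:2].astype(np.float32)))
```

```text
[ 0.46561938 -0.34477635  0.15834805]
582 0.02577911156418161 ((0.46448880434036255, -0.348102331161499), 0.019133182242512703)
```

Emit:
{"api": "jog_arm", "payload": {"plan": [0, 0, 0, -0.003, -0.001, 0.02, 0.085, 0, 0, 0, -0.003, -0.001, 0.06, 0.085, 0, 0, 0, -0.003, -0.001, 0.1, 0.085, 0, 0, 0, -0.003, -0.001, 0.135, 0.085, 0, 0, 0, -0.003, -0.001, 0.158, 0.085, 0, 0, 0, -0.003, -0.001, 0.168, 0.085, 0, 0, 0, -0.003, -0.001, 0.171, 0.085, 0, 0, 0, -0.003, -0.001, 0.171, 0.06, 0, 0, 0, -0.003, -0.001, 0.171, 0.03, 0, 0, 0, -0.003, -0.001, 0.171, 0.03, 0, 0, 0, -0.003, -0.001, 0.171, 0.03, 0, 0, 0, -0.003, -0.001, 0.171, 0.03]}}

```text
time: 41.45
tool_pos: [0.4656, -0.3501, -0.0107]
tool_rot: [179.9, 0.1, 90.0]
contact_force: [-1.4, 0.5, 6.1]
finger_gap: 0.0365
finger_force: 59.2
```

Emit:
{"api": "jog_arm", "payload": {"plan": [0, 0, 0, 0, 0, 0, 0.03, 0, 0, 0, 0, 0, 0, 0.03]}}

```text
time: 41.65
tool_pos: [0.4656, -0.3501, -0.0107]
tool_rot: [179.9, 0.1, 90.0]
contact_force: [-1.4, 1.4, 6.0]
finger_gap: 0.0363
finger_force: 59.3
```

Emit:
{"api": "jog_arm", "payload": {"plan": [0, 0, 0, 0, 0, -0.01, 0.03, 0, 0, 0, 0, 0, -0.04, 0.03, 0, 0, 0, 0, 0, -0.085, 0.03, 0, 0, 0, 0, 0, -0.13, 0.03, 0, 0, 0, 0, 0, -0.165, 0.03, 0, 0, 0, 0.02, -0.001, -0.18, 0.03, 0, 0, 0, 0.06, -0.004, -0.18, 0.03, 0, 0, 0, 0.105, -0.007, -0.18, 0.03, 0, 0, 0, 0.15, -0.01, -0.18, 0.03, 0, 0, 0, 0.195, -0.013, -0.18, 0.03, 0, 0, 0, 0.24, -0.016, -0.18, 0.03, 0, 0, 0, 0.28, -0.019, -0.18, 0.03]}}

```text
time: 42.85
tool_pos: [0.445, -0.0671, 0.1681]
tool_rot: [180.0, -0.0, 90.0]
contact_force: [1.0, 0.9, -0.7]
finger_gap: 0.0366
finger_force: 60.3
```

Emit:
{"api": "jog_arm", "payload": {"plan": [0, 0, 0, 0.04, -0.002, 0, 0.03, 0, 0, 0, 0.08, -0.004, 0, 0.03, 0, 0, 0, 0.12, -0.006, 0, 0.03, 0, 0, 0, 0.16, -0.008, 0, 0.03, 0, 0, 0, 0.2, -0.01, 0, 0.03, 0, 0, 0, 0.225, -0.011, 0, 0.03, 0, 0, 0, 0.239, -0.011, 0, 0.03, 0, 0, 0, 0.239, -0.011, 0, 0.03, 0, 0, 0, 0.239, -0.011, 0, 0.03, 0, 0, 0, 0.239, -0.011, 0, 0.03, 0, 0, 0, 0.239, -0.011, 0, 0.03]}}

```text
time: 43.95
tool_pos: [0.4348, 0.1688, 0.1674]
tool_rot: [-180.0, 0.0, 89.9]
contact_force: [-0.3, -0.4, -1.6]
finger_gap: 0.0361
finger_force: 60.3
```

Run:
```python
from h import *
c=cap('wrist');P=cloud(c);z=P[...,2];o=ctrl.get_obs();print(o['tool_pos']);T=o['tool_pos']
m=(abs(z-T[2]-.0375)<.004)&(np.hypot(P[...,0]-T[0],P[...,1]-T[1])<.03)&(c['image'].min(-1)>140); print(m.sum(),np.median(P[m][:,2]),cv2.minEnclosingCircle(P[m][:,:2].astype(np.float32)))
```

```text
[0.43483285 0.16886008 0.1673891 ]
2407 0.20389080987878103 ((0.4341049790382385, 0.17069432139396667), 0.019089069217443466)
```

Emit:
{"api": "jog_arm", "payload": {"plan": [0, 0, 0, 0.0007, 0.001, 0.01, 0.03, 0, 0, 0, 0.0007, 0.001, 0.022, 0.03, 0, 0, 0, 0.0007, 0.001, 0.032, 0.03, 0, 0, 0, 0.0007, 0.001, 0.04, 0.03, 0, 0, 0, 0.0007, 0.001, 0.048, 0.03, 0, 0, 0, 0.0007, 0.001, 0.058, 0.03, 0, 0, 0, 0.0007, 0.001, 0.066, 0.03, 0, 0, 0, 0.0007, 0.001, 0.071, 0.03, 0, 0, 0, 0.0007, 0.001, 0.072, 0.03, 0, 0, 0, 0.0007, 0.001, 0.072, 0.03]}}

```text
time: 45.0
tool_pos: [0.4356, 0.1705, 0.0953]
tool_rot: [-180.0, 0.0, 90.0]
contact_force: [-0.0, 0.3, -2.1]
finger_gap: 0.0364
finger_force: 60.3
```

Emit:
{"api": "jog_arm", "payload": {"plan": [0, 0, 0, 0, 0, 0.001, 0.03, 0, 0, 0, 0, 0, 0.0015, 0.03, 0, 0, 0, 0, 0, 0.0015, 0.03]}}

```text
time: 45.3
tool_pos: [0.4359, 0.1706, 0.0941]
tool_rot: [180.0, -0.0, 90.0]
contact_force: [-0.2, -0.5, -1.5]
finger_gap: 0.0365
finger_force: 60.3
```

Emit:
{"api": "jog_arm", "payload": {"plan": [0, 0, 0, 0, 0, 0.0007, 0.03, 0, 0, 0, 0, 0, 0.001, 0.03, 0, 0, 0, 0, 0, 0.001, 0.085, 0, 0, 0, 0, 0, 0.001, 0.085, 0, 0, 0, 0, 0, 0.001, 0.085, 0, 0, 0, 0, 0, 0.001, 0.085, 0, 0, 0, 0, 0, -0.015, 0.085, 0, 0, 0, 0, 0, -0.045, 0.085, 0, 0, 0, 0, 0, -0.075, 0.085, 0, 0, 0, 0, 0, -0.11, 0.085, 0, 0, 0, 0, 0, -0.12, 0.085, 0, 0, 0, 0, 0, -0.12, 0.085]}}

```text
time: 46.5
tool_pos: [0.4372, 0.1709, 0.2155]
tool_rot: [179.8, -0.0, 90.0]
contact_force: [1.2, -0.0, -0.5]
finger_gap: 0.0852
finger_force: 0.0
```

Run:
```python
from h import *
c=cap('wrist');P=cloud(c);z=P[...,2];print(ctrl.get_obs()['tool_pos'])
for lo,hi in ((.087,.096),(.103,.115),(.128,.132),(.1335,.142)):
  m=(z>lo)&(z<hi)&(np.hypot(P[...,0]-.435,P[...,1]-.1713)<.04); print(m.sum(),np.median(P[m][:,2]),cv2.minEnclosingCircle(P[m][:,:2].astype(np.float32)))
save(c,'w10',s=1.25)
```

```text
[0.4360907  0.17063508 0.21383921]
153 0.09185329623064847 ((0.4354272782802582, 0.17122399806976318), 0.025814631953835487)
540 0.10786394590691364 ((0.43544426560401917, 0.17275498807430267), 0.022945577278733253)
897 0.12988058709890127 ((0.4353186786174774, 0.17247796058654785), 0.018949972465634346)
393 0.1388710543340344 ((0.43516772985458374, 0.17126688361167908), 0.009442695416510105)
```

View pics/w10.png

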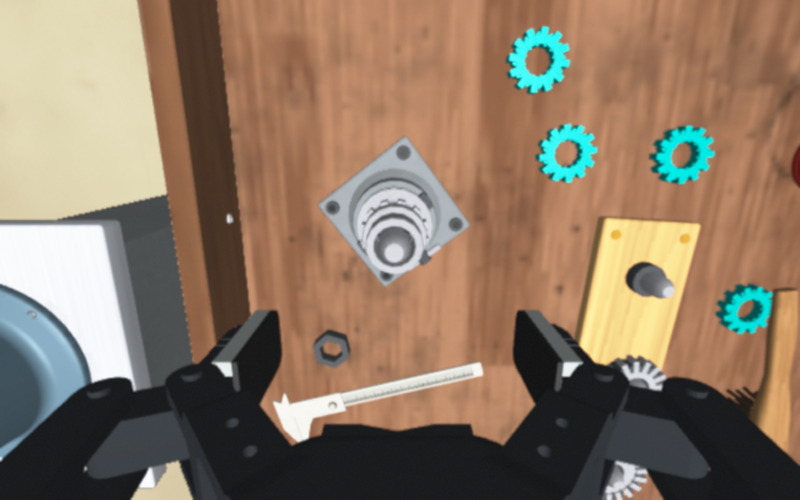

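The stack on the arbor at (393,240) shows cutter, spacer and sleeve with tops at 0.092, 0.108 and 0.130, which are exactly the seated heights. The small cutter's peg at (650,282) is empty and the worn cutter is on the middle peg. Handing in.

Emit:
{"api": "jog_arm", "payload": {"plan": [0, 0, 0, 0, 0, 0, 0.085, 0, 0, 0, 0, 0, 0, 0.085]}}

```text
time: 46.75
tool_pos: [0.4345, 0.1702, 0.2121]
tool_rot: [-179.8, 0.1, 90.0]
contact_force: [0.3, -0.6, -0.4]
finger_gap: 0.0852
finger_force: 0.0
```

```bash
python3 -c "
from workcell import order
print(order.hand_in())"
```

```text
the job is handed in; nothing more can be done
None
```

The job is handed in at 46.75 s (limit 131 s): the worn cutter is on the formerly empty peg, and the small cutter, spacer and sleeve are on the arbor, measured at their fully seated heights; the hand-in returned no verdict.

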